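Clamp a stack of exhaust flanges in the jig

ROBOT

A 7-joint arm with a two-finger parallel gripper is mounted at the origin on the work surface. World frame = base frame: x ahead of the robot, y to its left, z up, the work surface at z = 0. Lengths are in m, angles in rad, forces in N, time in s.
With the tool pointing down it reaches from about 0.425 to 0.925 m from the base axis. Payload 6.8 kg.
Tool frame: the origin (TCP) lies at the very end of the fingers, on their centre line; the grasp point (between the pads) lies 19 mm behind it (bot.grasp_offset is the distance from the TCP to the grasp point, in m); z points along the fingers, y is the direction in which the jaws open and shut (so a half turn about z gives the same grasp; the last joint's range is limited). The gripper opens to 85 mm and grips with 20 to 120 N. Pads are 22 mm wide; open, the fingers measure 114 mm over their backs; the gripper's body (76 mm by 85 mm) begins 54 mm behind the grasp point. The pads swing forward as they close: fully open they stand 13 mm farther back than shut.
Start: joints at [0.992, 0.477, 0.022, 1.555, -0.011, 1.109, -0.083], TCP at [0.306, -0.602, 0.231] pointing down, gripper open.
Joint ranges: [-2.96, 2.96], [-0.34, 2.1], [-1.41, 1.46], [0.24, 2.44], [-1.37, 4.51], [0.17, 1.92], [-2.96, 2.96]. Speed limits (rad/s): [2.39, 2.39, 3.14, 3.14, 3.14, 3.14, 3.14].

INTERFACE

Orientations are given as a unit quaternion [w, x, y, z].
In Python, from station import monitor, cams, bot, finder gives the robot as it stands.
- The arm moves only by the tool jog_arm, never from a script. Its argument "plan" is a list of rows, each an object of numbers: "x", "y", "z": the shift along the tool's x, y, z as a fraction of full scale; "wx", "wy", "wz": the turn, a rotation vector about the tool's x, y, z as a fraction of full scale. A call has 1 to 12 rows; each row is the pose to reach, as a shift and turn from the pose measured when the call began, along the tool's axes at that moment, turning the shorter way round; what a row does not reach only later rows make up. Full scale, the value 1, is 20 cm for a shift and 180 degrees for a turn. A row lasts 1/12 s, in which the tool goes at most 41.7 mm and 7.16 degrees, less where a joint would pass 70% of its speed; a pose out of reach is approached as far as the arm can. A call with a number of a shift or a turn outside -1 to 1 is refused whole. A call with a gripper value outside its range is refused whole. "hand" is the opening, from -1 (shut) to 1 (fully open), set as the call begins (left out, the last holds). The fingers move at their own pace and stop on an object; "grip_force" is the grip in N (left out, the last holds). Time passes only in rows, so rows that repeat a pose let the fingers close. It gives the time, the measured TCP pose, the force and the opening at its end, in the units of the state.
- monitor.get_obs(): the state, without advancing time (a new reading comes with each control period).
- cams.read_camera(name): name is "scene" or "top" or "wrist"; returns the picture (480x640x3 uint8, red, green, blue); there is no depth.
- cams.get_calibration(name): a dict with "fx", "fy", "cx", "cy" (pixels), "extrinsics" (4x4, takes a point from world to camera coordinates). Camera axes: x right, y down, z forward; pixel columns grow to the right and rows downward; lengths in m; the calibration is good to about 2 mm. A picture is of the moment at which its call begins: read the wrist's pose just before it. get_calibration takes no time and is no camera call; for the wrist camera it gives the pose at the moment of the call.
- bot.hand_in(): hands the job in, once; it reports no verdict.
Trained networks look in the newest picture that a camera, given by its name, has taken for a name from the list of things; names that differ only in an ending like _2 or _b are one class to them, and where a whole thing is asked for, a point or a joint stands for the part that bears it (a point fixed in the world has none). Each returns a list of dicts, best first, with "confidence" (0 to 1); they miss things now and then, are a little off and sometimes report something else, mostly with a low value. They report only what shows in the picture. A call takes as long as a camera call. They do not tell look-alikes from the thing itself.
- finder.find_in(camera, target): "bbox" ([left, top, width, height] in pixels, round what is visible of it).
- finder.place_of(camera, target): "location" ([column, row] in pixels: a listed point, or the origin of a listed thing).
The state is a dict: "t": time; "q": joint angles; "joint_vel": joint speeds; "joint_torque": joint torques, N m; "eef_pos": TCP position; "tool_rot": TCP orientation; "contact_force": force on the tool from outside, world axes, zero at the start; "torque": the same for the moment, N m; "gripper_width": opening from 0.0 (shut) to 1.0 (fully open).
Only numpy, scipy, OpenCV 4.12 (cv2) and the standard library are available. Lean on these libraries where they do the work, as an engineer would, in place of code of your own. Each camera call takes 0.05 s, during which the arm holds its last target. There are 200 camera calls.

TASK

Open the toggle clamp of the jig, lay every steel flange plate that is on the bench in the nest as one flat stack, and tap the stack until all plates sit with their edges flush, touching the two stop pins along the long side and the one at the end. Then swing the clamp handle fully down, past its dead point, so that the rubber pad holds the stack by itself, and let go; do not move the bottle, box, jar and bearing standing around.

Things in the scene. Friction and masses are not known exactly. Their poses are not given: they have to be found in the camera images.
- jig: Fixed clamping jig: aluminium base plate 12 mm thick. Origin under the middle of the nest, at bench level; the base spans x = +-85 mm, y = -75 to +140 mm. The toggle clamp's bracket, two upright plates reaching 78 mm above the bench, stands at x within +-19 mm, y = 72 to 132 mm. Yaw within 0.3 rad.
- nest (a point): Point on the base's top (12 mm above the bench) that lies under the middle of a plate touching all three stop pins; axes as the jig's, the plates' long side along x. Two of the pins stand on the +y side at (x, y) = (-38, 30) and (38, 30) mm. Plates slide on the base and on one another: push them to +y against these two and to +x against the end pin.
- end_stop (a point): Top of the third stop pin, at the +x end of the nest, (61, 0) mm from the nest's point. All three pins are steel, 12 mm across, and stand 42 mm above the base.
- clamp_handle (a joint): Handle of the toggle clamp: 0 = flat, pointing to the jig's +y (clamped, as at the start); swings up to 1.25 rad, steep (open: the clamp arm leans back, clear of the nest; below 1.0 it hangs over it). Light friction keeps it where left with no plates clamped. Dead point 0.2 rad: with plates under the pad, released above that it springs back up, below it it goes to 0 and stays.
- handle_axle (a point): Axle of the handle, along the jig's x; at (0, 111, 57) mm of the jig.
- handle_grip (a point): Middle of the handle's black grip (65 mm long, 20 mm wide along the jig's x, 16 mm thick), 100 mm from the handle's axle; the handle ends 20 mm beyond it. At (0, 211, 57) mm of the jig when flat. It can be pinched across its 20 mm from above in any position and turns between the fingers; at most about 8 N move it.
- clamp_pad: Round black rubber pad, 24 mm across, on a sprung spindle at the end of the clamp arm, whose axle is along x through the jig's point (0, 88, 62) mm, 88 mm from the pad. Origin in the middle of its underside. Clamped on nothing it is 10 mm over the nest; a stack pushes it up against its spring (4 to 8 N).
- flange1: Steel flange plate, 110 (x) x 48 (y) x 6 mm, with a large hole in the middle and a bolt hole at each end, about 0.2 kg; alike either way round. Lies flat on the bench. Origin in the middle of its underside, z up. Three to five plates are present.
- flange2: Steel flange plate, 110 (x) x 48 (y) x 6 mm, with a large hole in the middle and a bolt hole at each end, about 0.2 kg; alike either way round. Lies flat on the bench. Origin in the middle of its underside, z up. Three to five plates are present.
- flange3: Steel flange plate, 110 (x) x 48 (y) x 6 mm, with a large hole in the middle and a bolt hole at each end, about 0.2 kg; alike either way round. Lies flat on the bench. Origin in the middle of its underside, z up. Three to five plates are present.
- flange4: Steel flange plate, 110 (x) x 48 (y) x 6 mm, with a large hole in the middle and a bolt hole at each end, about 0.2 kg; alike either way round. Lies flat on the bench. Origin in the middle of its underside, z up. Three to five plates are present.
- flange5: Steel flange plate, 110 (x) x 48 (y) x 6 mm, with a large hole in the middle and a bolt hole at each end, about 0.2 kg; alike either way round. Lies flat on the bench. Origin in the middle of its underside, z up. Three to five plates are present.
- oil_bottle: Bystander: grey bottle 70 mm across, 200 mm tall; origin under its middle.
- part_box: Bystander: closed cardboard box 80 x 80 x 60 mm; origin under its middle.
- jar: Bystander: glass jar with a steel lid, 70 mm across, 90 mm tall; origin under its middle.
- bearing: Bystander: steel bearing ring, 72 mm across, 20 mm tall; origin under its middle.
There are look-alikes about, which are no part of the job. Leave any purple or yellow look-alike of the flange3 alone.

How it is judged:
By the outcome, as a careful person would: the job done as asked, in the order asked, and still so for the second after the job is handed in, with the robot touching nothing.
Of flange1, flange2, flange3, flange4, flange5 only 3 to 5 are there at a start; the rules pass over those that are not, and their reading is None.
At some moment in a run one of flange1, flange2, flange3, flange4, flange5 may be knocked a few centimetres aside while the robot is not near it.
Once in a run the grip may slacken for a moment while it holds something.
It also fails if it takes over 210 s, if anything falls off the work surface, if the arm or the gripper's body presses on something with over 40 N, if the wrist force passes 120 N, or if a joint passes its speed limit or range.

## Working session

There is one attempt and no reset: what is moved stays moved. The work goes in short steps, Python scripts to look and compute and a tool call to move; the robot and the scene stay as the last step left them, time stands still between calls to the robot, and variables do not carry over. Pictures are saved under pics/ and viewed, about 12 in all and at most 16, crops included, and the job is handed in when it is done.

Besides the shell and the picture viewer there is one more tool, called after "Emit:" as name([rows], argument=value, ...), one row to a line, values as JSON. jog_arm: Moves the arm, as the interface text tells. Shift numbers are shares of 20 cm and turn numbers shares of 180 degrees, none past 1 either way. Its arguments: {"type":"object","properties":{"plan":{"type":"array","items":{"type":"object","properties":{"x":{"type":"number","minimum":-1,"maximum":1},"y":{"type":"number","minimum":-1,"maximum":1},"z":{"type":"number","minimum":-1,"maximum":1},"wx":{"type":"number","minimum":-1,"maximum":1},"wy":{"type":"number","minimum":-1,"maximum":1},"wz":{"type":"number","minimum":-1,"maximum":1}}}},"hand":{"type":"number"},"grip_force":{"type":"number"}},"required":["plan"]}

```bash
ls; mkdir -p pics
cat > h.py <<'E'
import numpy as np, cv2
from station import monitor, cams, bot, finder
from scipy.spatial.transform import Rotation as R
def cal(n):
    c=cams.get_calibration(n); K=np.array([[c['fx'],0,c['cx']],[0,c['fy'],c['cy']],[0,0,1.]]); return K,np.array(c['extrinsics'])
def p2w(n,px,z,C=None):
    K,E=C or cal(n); px=np.atleast_2d(px).astype(float)
    d=np.c_[px,np.ones(len(px))]@np.linalg.inv(K).T@E[:3,:3]; o=-E[:3,:3].T@E[:3,3]
    return o+d*((z-o[2])/d[:,2])[:,None]
def w2p(n,P,C=None):
    K,E=C or cal(n); P=np.atleast_2d(P); q=(P@E[:3,:3].T+E[:3,3])@K.T; return q[:,:2]/q[:,2:]
def save(im,f): cv2.imwrite('pics/'+f,im[...,::-1])
def rot():
    w,x,y,z=monitor.get_obs()['tool_rot']; return R.from_quat([x,y,z,w])
E
python3 - <<'E'
from h import *
np.set_printoptions(precision=3,suppress=True)
for n in('top','scene'):
    im=cams.read_camera(n); save(im,n+'0.png'); print(n)
    for t in ['jig','nest','end_stop','handle_axle','handle_grip','clamp_pad','flange1','oil_bottle','part_box','jar','bearing']:
        z={'nest':.012,'end_stop':.054,'handle_axle':.057,'handle_grip':.057,'clamp_pad':.022}.get(t,0)
        for r in finder.place_of(n,t)[:8]: print(t,round(r['confidence'],2),np.round(r['location']),p2w(n,r['location'],z)[0])
print(monitor.get_obs()); print(cams.get_calibration('top'))
E
```

```text
pics
top
jig 0.9 [291. 260.] [0.476 0.122 0.   ]
nest 0.88 [293. 258.] [0.481 0.117 0.012]
end_stop 0.7 [286. 238.] [0.542 0.136 0.054]
handle_axle 0.77 [259. 268.] [0.449 0.217 0.057]
handle_grip 0.64 [225. 274.] [0.433 0.324 0.057]
handle_grip 0.17 [182. 288.] [0.39  0.456 0.057]
clamp_pad 0.57 [293. 259.] [0.479 0.117 0.022]
flange1 0.94 [418. 214.] [ 0.623 -0.284  0.   ]
flange1 0.88 [420. 270.] [ 0.443 -0.285  0.   ]
flange1 0.88 [472. 248.] [ 0.512 -0.452  0.   ]
flange1 0.81 [421. 323.] [ 0.276 -0.285  0.   ]
flange1 0.74 [377. 282.] [ 0.407 -0.15   0.   ]
flange1 0.51 [293. 255.] [0.493 0.117 0.   ]
oil_bottle 0.76 [184. 290.] [0.385 0.465 0.   ]
part_box 0.7 [394. 170.] [ 0.764 -0.209  0.   ]
part_box 0.5 [419. 216.] [ 0.617 -0.287  0.   ]
jar 0.66 [319. 173.] [0.757 0.033 0.   ]
bearing 0.56 [463. 312.] [ 0.312 -0.419  0.   ]
scene
jig 0.85 [361. 270.] [0.488 0.119 0.   ]
nest 0.89 [368. 267.] [0.479 0.132 0.012]
end_stop 0.88 [354. 275.] [0.54  0.129 0.054]
handle_axle 0.95 [407. 268.] [0.458 0.221 0.057]
handle_grip 0.83 [453. 281.] [0.431 0.323 0.057]
handle_grip 0.64 [3
[... 556 characters left out ...]
 -0.012,  1.109, -0.083]), 'joint_vel': array([ 0.001,  0.001,  0.   ,  0.   , -0.   , -0.   ,  0.   ]), 'joint_torque': array([  0.001, -59.633,   1.606, -28.155,   0.012,   0.002,  -0.   ]), 'eef_pos': array([ 0.306, -0.602,  0.231]), 'tool_rot': array([-0.   ,  0.972,  0.233,  0.   ]), 'contact_force': array([ 1.102, -0.21 , -0.294]), 'torque': array([-0.026,  0.058,  0.015]), 'gripper_width': 0.9993988906719099}
{'fx': 577.1125223282695, 'fy': 577.1125223282695, 'cx': 321.2504076352809, 'cy': 240.0095082251417, 'extrinsics': array([[-0.004, -1.   , -0.012,  0.029],
       [-0.997,  0.005, -0.076,  0.539],
       [ 0.076,  0.011, -0.997,  1.801],
       [ 0.   ,  0.   ,  0.   ,  1.   ]])}
```

Run:
```python
import cv2
a=cv2.imread('pics/top0.png')[130:360,150:510]; cv2.imwrite('pics/topc.png',cv2.resize(a,(800,511),interpolation=cv2.INTER_CUBIC))
```

```text
(no output)
```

View pics/topc.png

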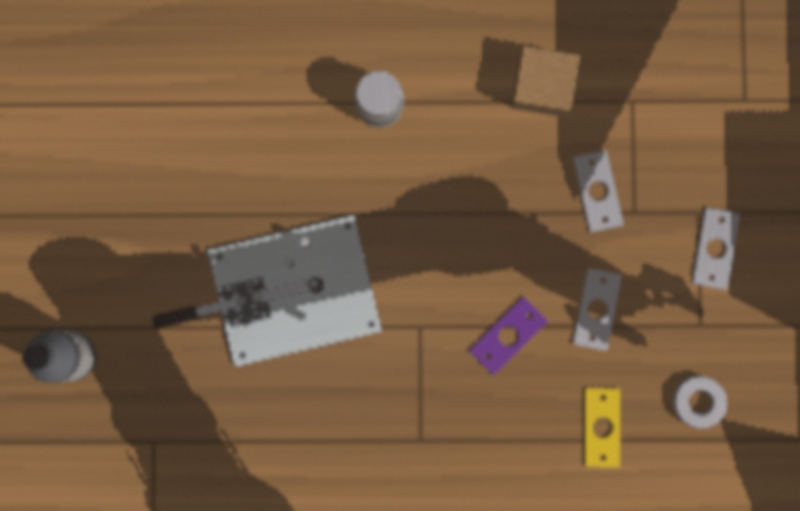

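View pics/scene0.png

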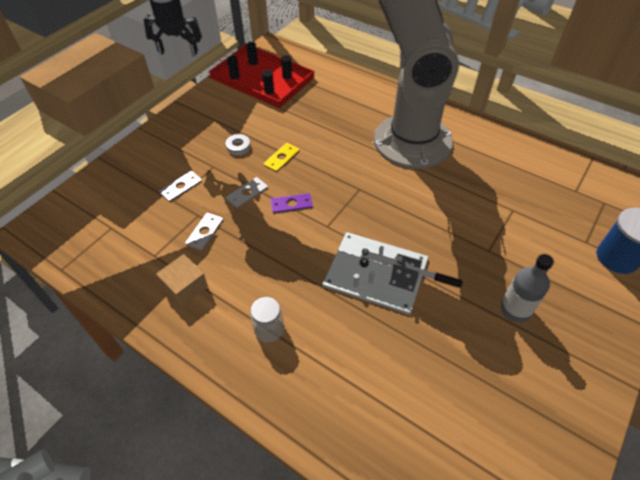

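```bash
cat >> h.py <<'E'
np.set_printoptions(precision=3,suppress=True)
def state():
    o=monitor.get_obs(); r=rot().as_matrix(); print('t',round(o['t'],1),'pos',o['eef_pos'],'yawx',round(np.degrees(np.arctan2(r[1,0],r[0,0])),1),'tilt',np.degrees(np.arccos(-r[2,2])).round(2),'F',o['contact_force'],'w',round(o['gripper_width'],3),'q',o['q'])
def plan(*wps):
    """wps: (x,y,z,yawdeg of tool x); prints each call's numbers, from the present pose"""
    p=monitor.get_obs()['eef_pos']; r=rot()
    for w in wps:
        d=r.inv().apply(np.array(w[:3])-p)/.2
        ya=np.radians(w[3]); c,s=np.cos(ya),np.sin(ya)
        T=R.from_matrix(np.array([[c,s,0],[s,-c,0],[0,0,-1.]]))
        v=(r.inv()*T).as_rotvec()/np.pi
        print('->',w,'xyz',d.round(4),'w',v.round(4)); p=np.array(w[:3]); r=T
E
python3 - <<'E'
from h import *
state()
K,E=cal('wrist'); r=rot(); p=monitor.get_obs()['eef_pos']
print('cam in tool',r.inv().apply(-E[:3,:3].T@E[:3,3]-p)); print((r.inv().as_matrix()@E[:3,:3].T),K)
plan((.46,-.44,.33,103.5),(.6,-.28,.33,103.5),(.6,-.1,.36,103.5),(.55,.06,.36,103.5))
E
```

```text
t 1.2 pos [ 0.306 -0.602  0.231] yawx 27.0 tilt 0.0 F [ 1.102 -0.21  -0.294] w 0.999 q [ 0.992  0.477  0.022  1.555 -0.012  1.109 -0.083]
cam in tool [ 0.081  0.    -0.143]
[[ 0.    -0.949 -0.316]
 [ 1.     0.    -0.001]
 [ 0.001 -0.316  0.949]] [[412.586   0.    318.472]
 [  0.    412.586 237.698]
 [  0.      0.      1.   ]]
-> (0.46, -0.44, 0.33, 103.5) xyz [ 1.052 -0.371 -0.493] w [ 0.    -0.    -0.425]
-> (0.6, -0.28, 0.33, 103.5) xyz [0.615 0.867 0.   ] w [0. 0. 0.]
-> (0.6, -0.1, 0.36, 103.5) xyz [ 0.875  0.21  -0.15 ] w [0. 0. 0.]
-> (0.55, 0.06, 0.36, 103.5) xyz [ 0.836 -0.056  0.   ] w [0. 0. 0.]
```

Emit:
jog_arm([
  {"x": 0.3,"y": -0.1,"z": -0.49,"wz": -0.1},
  {"x": 0.6,"y": -0.2,"z": -0.49,"wz": -0.2},
  {"x": 1,"y": -0.37,"z": -0.49,"wz": -0.425},
  {"x": 1,"y": -0.37,"z": -0.49,"wz": -0.425},
  {"x": 1,"y": -0.37,"z": -0.49,"wz": -0.425},
  {"x": 1,"y": -0.37,"z": -0.49,"wz": -0.425},
  {"x": 1,"y": -0.37,"z": -0.49,"wz": -0.425},
  {"x": 1,"y": -0.37,"z": -0.49,"wz": -0.425},
  {"x": 1,"y": -0.37,"z": -0.49,"wz": -0.425},
  {"x": 1,"y": -0.37,"z": -0.49,"wz": -0.425},
  {"x": 1,"y": -0.37,"z": -0.49,"wz": -0.425},
  {"x": 1,"y": -0.37,"z": -0.49,"wz": -0.425},
])

```text
invalid input at $.plan[0]: expected keys x, y, z, wx, wy, wz
```

Emit:
jog_arm([
  {"x": 0.2,"y": 0.2},
  {"x": 0.4,"y": 0.4},
  {"x": 0.62,"y": 0.62},
  {"x": 0.75,"y": 0.75},
  {"x": 0.8,"y": 0.8},
  {"x": 0.8,"y": 0.8},
  {"x": 0.8,"y": 0.8},
  {"x": 0.8,"y": 0.8},
])

```text
invalid input at $.plan[0]: expected keys x, y, z, wx, wy, wz
```

Emit:
jog_arm([
  {"x": 0.2},
  {"x": 0.4},
  {"x": 0.6},
  {"x": 0.8},
  {"x": 1},
  {"x": 1},
  {"x": 1},
  {"x": 1},
])

```text
invalid input at $.plan[0]: expected keys x, y, z, wx, wy, wz
```

Emit:
jog_arm([
  {"x": 0.2},
  {"x": 0.4},
  {"x": 0.6},
  {"x": 0.8},
  {"x": 1},
  {"x": 1},
  {"x": 1},
  {"x": 1},
])

```text
invalid input at $.plan[0]: expected keys x, y, z, wx, wy, wz
```

Run:
```python
from h import *
state()
plan((.50,.16,.33,103.5),(.445,.3,.33,103.5))
```

```text
t 1.2 pos [ 0.306 -0.602  0.231] yawx 27.0 tilt 0.0 F [ 1.102 -0.21  -0.294] w 0.999 q [ 0.992  0.477  0.022  1.555 -0.012  1.109 -0.083]
-> (0.5, 0.16, 0.33, 103.5) xyz [ 2.591 -2.954 -0.493] w [ 0.    -0.    -0.425]
-> (0.445, 0.3, 0.33, 103.5) xyz [ 0.745 -0.104  0.   ] w [0. 0. 0.]
```

All six keys are needed in each row.

Emit:
jog_arm([
  {"x": 0.3,"y": -0.1,"z": -0.3,"wx": 0,"wy": 0,"wz": -0.04},
  {"x": 0.6,"y": -0.2,"z": -0.49,"wx": 0,"wy": 0,"wz": -0.08},
  {"x": 1,"y": -0.37,"z": -0.49,"wx": 0,"wy": 0,"wz": -0.425},
  {"x": 1,"y": -0.37,"z": -0.49,"wx": 0,"wy": 0,"wz": -0.425},
  {"x": 1,"y": -0.37,"z": -0.49,"wx": 0,"wy": 0,"wz": -0.425},
  {"x": 1,"y": -0.37,"z": -0.49,"wx": 0,"wy": 0,"wz": -0.425},
  {"x": 1,"y": -0.37,"z": -0.49,"wx": 0,"wy": 0,"wz": -0.425},
  {"x": 1,"y": -0.37,"z": -0.49,"wx": 0,"wy": 0,"wz": -0.425},
  {"x": 1,"y": -0.37,"z": -0.49,"wx": 0,"wy": 0,"wz": -0.425},
  {"x": 1,"y": -0.37,"z": -0.49,"wx": 0,"wy": 0,"wz": -0.425},
  {"x": 1,"y": -0.37,"z": -0.49,"wx": 0,"wy": 0,"wz": -0.425},
  {"x": 1,"y": -0.37,"z": -0.49,"wx": 0,"wy": 0,"wz": -0.425},
])

```text
t: 2.2
eef_pos: [0.4508, -0.445, 0.3293]
tool_rot: [0.0, 0.618, 0.786, 0.0]
contact_force: [0.1, -0.8, -0.8]
gripper_width: 0.994
```

Emit:
jog_arm([
  {"x": 0.2,"y": 0.2,"z": 0,"wx": 0,"wy": 0,"wz": 0},
  {"x": 0.8,"y": 0.8,"z": 0,"wx": 0,"wy": 0,"wz": 0},
  {"x": 0.8,"y": 0.8,"z": 0,"wx": 0,"wy": 0,"wz": 0},
  {"x": 0.8,"y": 0.8,"z": 0,"wx": 0,"wy": 0,"wz": 0},
  {"x": 0.8,"y": 0.8,"z": 0,"wx": 0,"wy": 0,"wz": 0},
  {"x": 0.8,"y": 0.8,"z": 0,"wx": 0,"wy": 0,"wz": 0},
  {"x": 0.8,"y": 0.8,"z": 0,"wx": 0,"wy": 0,"wz": 0},
  {"x": 0.8,"y": 0.8,"z": 0,"wx": 0,"wy": 0,"wz": 0},
])

```text
t: 2.87
eef_pos: [0.5691, -0.2504, 0.3293]
tool_rot: [0.0, 0.618, 0.786, 0.0]
contact_force: [-0.3, -1.2, -0.0]
gripper_width: 0.996
```

Emit:
jog_arm([
  {"x": 0.2,"y": 0,"z": 0,"wx": 0,"wy": 0,"wz": 0},
  {"x": 1,"y": 0,"z": 0,"wx": 0,"wy": 0,"wz": 0},
  {"x": 1,"y": 0,"z": 0,"wx": 0,"wy": 0,"wz": 0},
  {"x": 1,"y": 0,"z": 0,"wx": 0,"wy": 0,"wz": 0},
  {"x": 1,"y": 0,"z": 0,"wx": 0,"wy": 0,"wz": 0},
  {"x": 1,"y": 0,"z": 0,"wx": 0,"wy": 0,"wz": 0},
  {"x": 1,"y": 0,"z": 0,"wx": 0,"wy": 0,"wz": 0},
  {"x": 1,"y": 0,"z": 0,"wx": 0,"wy": 0,"wz": 0},
])

```text
t: 3.53
eef_pos: [0.5218, -0.0583, 0.3295]
tool_rot: [0.0, 0.619, 0.785, -0.0]
contact_force: [0.7, -0.3, -0.5]
gripper_width: 1.0
```

Emit:
jog_arm([
  {"x": 0.2,"y": 0,"z": 0,"wx": 0,"wy": 0,"wz": 0},
  {"x": 1,"y": 0,"z": 0,"wx": 0,"wy": 0,"wz": 0},
  {"x": 1,"y": 0,"z": 0,"wx": 0,"wy": 0,"wz": 0},
  {"x": 1,"y": 0,"z": 0,"wx": 0,"wy": 0,"wz": 0},
  {"x": 1,"y": 0,"z": 0,"wx": 0,"wy": 0,"wz": 0},
  {"x": 1,"y": 0,"z": 0,"wx": 0,"wy": 0,"wz": 0},
  {"x": 1,"y": 0,"z": 0,"wx": 0,"wy": 0,"wz": 0},
  {"x": 1,"y": 0,"z": 0,"wx": 0,"wy": 0,"wz": 0},
])

```text
t: 4.2
eef_pos: [0.4763, 0.1338, 0.329]
tool_rot: [0.001, 0.621, 0.784, -0.001]
contact_force: [0.8, -0.2, -0.8]
gripper_width: 0.997
```

Run:
```python
from h import *
state()
plan((.50,.16,.33,103.5),(.445,.3,.33,103.5))
```

```text
t 4.2 pos [0.476 0.134 0.329] yawx 103.2 tilt 0.1 F [ 0.784 -0.156 -0.834] w 0.997 q [ 0.179  0.143 -0.638  1.813  0.093  1.216 -0.255]
-> (0.5, 0.16, 0.33, 103.5) xyz [ 0.1    0.145 -0.005] w [-0.     0.001 -0.002]
-> (0.445, 0.3, 0.33, 103.5) xyz [ 0.745 -0.104  0.   ] w [0. 0. 0.]
```

Emit:
jog_arm([
  {"x": 0.2,"y": 0,"z": 0,"wx": 0,"wy": 0,"wz": 0},
  {"x": 0.85,"y": 0,"z": 0,"wx": 0,"wy": 0,"wz": 0},
  {"x": 0.85,"y": 0,"z": 0,"wx": 0,"wy": 0,"wz": 0},
  {"x": 0.85,"y": 0,"z": 0,"wx": 0,"wy": 0,"wz": 0},
  {"x": 0.85,"y": 0,"z": 0,"wx": 0,"wy": 0,"wz": 0},
  {"x": 0.85,"y": 0,"z": 0,"wx": 0,"wy": 0,"wz": 0},
  {"x": 0.85,"y": 0,"z": 0,"wx": 0,"wy": 0,"wz": 0},
  {"x": 0.85,"y": 0,"z": 0,"wx": 0,"wy": 0,"wz": 0},
  {"x": 0.85,"y": 0,"z": 0,"wx": 0,"wy": 0,"wz": 0},
])

```text
t: 4.95
eef_pos: [0.439, 0.2967, 0.3284]
tool_rot: [0.001, 0.623, 0.782, -0.001]
contact_force: [0.2, -0.1, 0.1]
gripper_width: 1.001
```

Run:
```python
from h import *
state()
C=cal('wrist'); im=cams.read_camera('wrist'); save(im,'w1.png')
for t in ['jig','nest','end_stop','handle_axle','handle_grip']:
    z={'nest':.012,'end_stop':.054,'handle_axle':.057,'handle_grip':.057,'clamp_pad':.022}.get(t,0)
    for r in finder.place_of('wrist',t)[:3]: print(t,round(r['confidence'],2),np.round(r['location']),p2w('wrist',r['location'],z,C)[0])
```

```text
t 5.0 pos [0.439 0.297 0.328] yawx 103.0 tilt 0.17 F [ 0.213 -0.083  0.14 ] w 1.001 q [-0.08   0.231 -0.744  1.736  0.167  1.241 -0.639]
jig 0.86 [318. 315.] [0.478 0.119 0.   ]
nest 0.89 [319. 322.] [0.48  0.116 0.012]
end_stop 0.59 [373. 342.] [0.542 0.129 0.054]
handle_axle 0.85 [317. 250.] [0.452 0.226 0.057]
handle_grip 0.65 [316. 158.] [0.43  0.321 0.057]
```

View pics/w1.png

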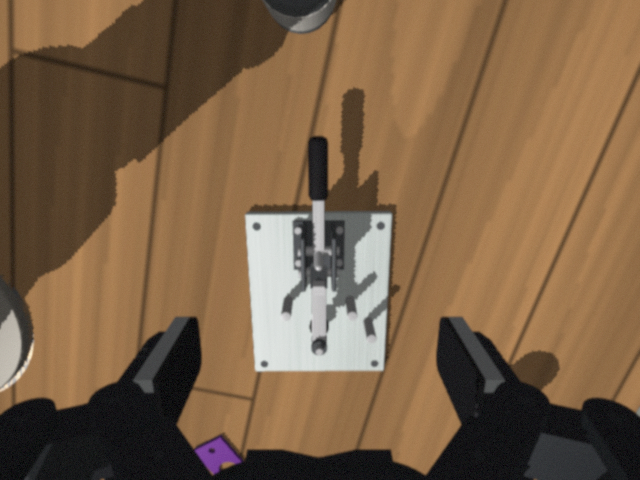

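Run:
```python
from h import *
from scipy.optimize import least_squares
C=cal('wrist'); g=cv2.imread('pics/w1.png',0)
c=np.array([[247,214],[392,212],[385,370],[256,371]],np.float32).reshape(-1,1,2)
c=cv2.cornerSubPix(g,c,(4,4),(-1,-1),(3,20,.01)).reshape(-1,2); print(c)
W=p2w('wrist',c,.012,C)[:,:2]; J=np.array([[-85,140],[85,140],[85,-75],[-85,-75]])/1e3
f=lambda v:(J@np.array([[np.cos(v[2]),np.sin(v[2])],[-np.sin(v[2]),np.cos(v[2])]])+v[:2]-W).ravel()
s=least_squares(f,[.48,.118,.235]); print(s.x,np.degrees(s.x[2]),(s.fun*1e3).reshape(-1,2))
x,y,a=s.x; ca,sa=np.cos(a),np.sin(a)
J2=lambda u,v,z:[x+ca*u-sa*v,y+sa*u+ca*v,z]
P=np.array([J2(-.038,.03,.054),J2(.038,.03,.054),J2(.061,0,.054),J2(0,.211,.057),J2(0,0,.012)])
px=w2p('wrist',P,C); print(px,P)
im=cv2.imread('pics/w1.png')
for q in px: cv2.drawMarker(im,tuple(int(round(v)) for v in q),(0,0,255),0,5,1)
cv2.imwrite('pics/w1c.png',cv2.resize(im[130:380,220:420],None,fx=2.4,fy=2.4,interpolation=cv2.INTER_CUBIC))
plan((P[3][0],P[3][1],.13,90+np.degrees(a)),(P[3][0],P[3][1],.038,90+np.degrees(a)))
```

```text
[[245.059 214.204]
 [391.651 213.793]
 [382.998 369.847]
 [256.104 371.117]]
[0.48  0.121 0.237] 13.591759985965124 [[-0.639  0.413]
 [ 0.187  1.361]
 [ 1.737 -0.925]
 [-1.285 -0.849]]
[[285.692 316.375]
 [352.355 315.951]
 [371.653 338.739]
 [317.777 155.969]
 [319.143 320.717]] [[0.436 0.141 0.054]
 [0.509 0.159 0.054]
 [0.539 0.135 0.054]
 [0.43  0.326 0.057]
 [0.48  0.121 0.012]]
-> (np.float64(0.4299384578378456), np.float64(0.32566494491070885), 0.13, np.float64(103.59175998596513)) xyz [ 0.141 -0.007  0.994] w [-0.     0.001 -0.002]
-> (np.float64(0.4299384578378456), np.float64(0.32566494491070885), 0.038, np.float64(103.59175998596513)) xyz [0.   0.   0.46] w [0. 0. 0.]
```

View pics/w1c.png

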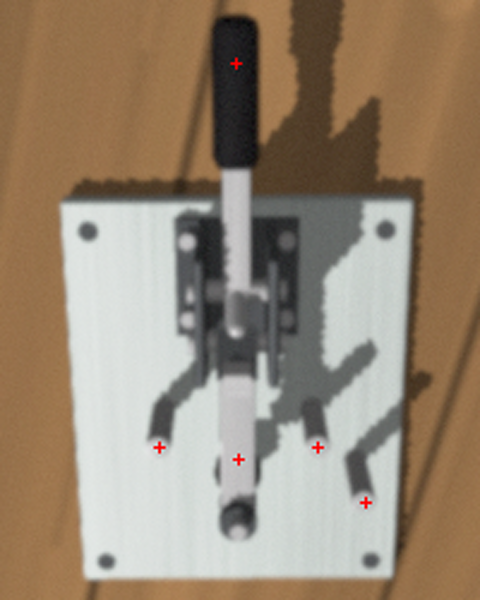

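Emit:
jog_arm([
  {"x": 0.14,"y": -0.007,"z": 0.2,"wx": 0,"wy": 0,"wz": -0.002},
  {"x": 0.14,"y": -0.007,"z": 0.98,"wx": 0,"wy": 0,"wz": -0.002},
  {"x": 0.14,"y": -0.007,"z": 0.98,"wx": 0,"wy": 0,"wz": -0.002},
  {"x": 0.14,"y": -0.007,"z": 0.98,"wx": 0,"wy": 0,"wz": -0.002},
  {"x": 0.14,"y": -0.007,"z": 0.98,"wx": 0,"wy": 0,"wz": -0.002},
  {"x": 0.14,"y": -0.007,"z": 0.98,"wx": 0,"wy": 0,"wz": -0.002},
  {"x": 0.14,"y": -0.007,"z": 0.98,"wx": 0,"wy": 0,"wz": -0.002},
  {"x": 0.14,"y": -0.007,"z": 0.98,"wx": 0,"wy": 0,"wz": -0.002},
])

```text
t: 5.92
eef_pos: [0.4309, 0.3266, 0.1348]
tool_rot: [0.001, 0.619, 0.786, 0.001]
contact_force: [0.9, 0.2, 0.3]
gripper_width: 1.001
```

```bash
cat >> h.py <<'E'
JX,JY,JA=.480,.1213,.2372   # jig pose
def jw(u,v,z):
    c,s=np.cos(JA),np.sin(JA); return np.array([JX+c*u-s*v,JY+s*u+c*v,z])
def wj(p): 
    c,s=np.cos(JA),np.sin(JA); d=np.array(p[:2])-[JX,JY]; return np.array([c*d[0]+s*d[1],-s*d[0]+c*d[1],p[2]])
YJ=90+np.degrees(JA)
E
python3 - <<'E'
from h import *
state(); plan((*jw(0,.211,.039),YJ))
E
```

```text
t 5.9 pos [0.431 0.327 0.135] yawx 103.5 tilt 0.12 F [0.945 0.221 0.258] w 1.001 q [-0.222  0.46  -0.684  1.932  0.376  0.877 -0.863]
-> (np.float64(0.4304188081580332), np.float64(0.32639194380942926), np.float64(0.039), np.float64(103.59055890050313)) xyz [-0.    -0.004  0.479] w [ 0.001  0.    -0.   ]
```

Emit:
jog_arm([
  {"x": 0,"y": -0.004,"z": 0.2,"wx": 0,"wy": 0,"wz": 0},
  {"x": 0,"y": -0.004,"z": 0.35,"wx": 0,"wy": 0,"wz": 0},
  {"x": 0,"y": -0.004,"z": 0.48,"wx": 0,"wy": 0,"wz": 0},
  {"x": 0,"y": -0.004,"z": 0.48,"wx": 0,"wy": 0,"wz": 0},
  {"x": 0,"y": -0.004,"z": 0.48,"wx": 0,"wy": 0,"wz": 0},
  {"x": 0,"y": -0.004,"z": 0.48,"wx": 0,"wy": 0,"wz": 0},
])

```text
t: 6.42
eef_pos: [0.432, 0.3281, 0.0417]
tool_rot: [0.001, 0.619, 0.785, 0.003]
contact_force: [0.3, -0.2, 1.1]
gripper_width: 0.998
```

Emit:
jog_arm([
  {"x": 0,"y": 0,"z": 0,"wx": 0,"wy": 0,"wz": 0},
  {"x": 0,"y": 0,"z": 0,"wx": 0,"wy": 0,"wz": 0},
  {"x": 0,"y": 0,"z": 0,"wx": 0,"wy": 0,"wz": 0},
  {"x": 0,"y": 0,"z": 0,"wx": 0,"wy": 0,"wz": 0},
  {"x": 0,"y": 0,"z": 0,"wx": 0,"wy": 0,"wz": 0},
  {"x": 0,"y": 0,"z": 0,"wx": 0,"wy": 0,"wz": 0},
  {"x": 0,"y": 0,"z": 0,"wx": 0,"wy": 0,"wz": 0},
  {"x": 0,"y": 0,"z": 0,"wx": 0,"wy": 0,"wz": 0},
  {"x": 0,"y": 0,"z": 0,"wx": 0,"wy": 0,"wz": 0},
  {"x": 0,"y": 0,"z": 0,"wx": 0,"wy": 0,"wz": 0},
], hand=-1, grip_force=30)

```text
t: 7.25
eef_pos: [0.4311, 0.3278, 0.0415]
tool_rot: [0.001, 0.619, 0.786, 0.002]
contact_force: [-4.8, -0.9, 3.8]
gripper_width: 0.227
```

Run:
```python
from h import *
state(); p=monitor.get_obs()['eef_pos']; print(wj(p))
r=rot()
for th in (.15,.3,.45,.6,.75,.9,1.05,1.2,1.27):
    q=jw(0,.111+.1*np.cos(th),.057+.1*np.sin(th)); q0=jw(0,.211,.057)
    print(th,(r.inv().apply(q-q0)/.2).round(3))
```

```text
t 7.2 pos [0.431 0.328 0.041] yawx 103.5 tilt 0.27 F [-4.79  -0.891  3.844] w 0.227 q [-0.299  0.592 -0.597  1.988  0.507  0.707 -0.974]
[0.001 0.212 0.041]
0.15 [-0.006  0.    -0.075]
0.3 [-0.022  0.001 -0.148]
0.45 [-0.05   0.001 -0.218]
0.6 [-0.087  0.001 -0.282]
0.75 [-0.134  0.002 -0.341]
0.9 [-0.189  0.002 -0.392]
1.05 [-0.251  0.002 -0.434]
1.2 [-0.318  0.002 -0.466]
1.27 [-0.351  0.003 -0.478]
```

Emit:
jog_arm([
  {"x": -0.006,"y": 0,"z": -0.075,"wx": 0,"wy": 0,"wz": 0},
  {"x": -0.022,"y": 0,"z": -0.148,"wx": 0,"wy": 0,"wz": 0},
  {"x": -0.05,"y": 0,"z": -0.218,"wx": 0,"wy": 0,"wz": 0},
  {"x": -0.087,"y": 0.001,"z": -0.282,"wx": 0,"wy": 0,"wz": 0},
  {"x": -0.134,"y": 0.001,"z": -0.341,"wx": 0,"wy": 0,"wz": 0},
  {"x": -0.189,"y": 0.001,"z": -0.392,"wx": 0,"wy": 0,"wz": 0},
  {"x": -0.251,"y": 0.002,"z": -0.434,"wx": 0,"wy": 0,"wz": 0},
  {"x": -0.318,"y": 0.002,"z": -0.466,"wx": 0,"wy": 0,"wz": 0},
  {"x": -0.342,"y": 0.002,"z": -0.475,"wx": 0,"wy": 0,"wz": 0},
  {"x": -0.342,"y": 0.002,"z": -0.475,"wx": 0,"wy": 0,"wz": 0},
  {"x": -0.342,"y": 0.002,"z": -0.475,"wx": 0,"wy": 0,"wz": 0},
])

```text
t: 8.17
eef_pos: [0.4467, 0.2617, 0.1376]
tool_rot: [0.001, 0.619, 0.785, 0.002]
contact_force: [-3.8, 0.7, 4.4]
gripper_width: 0.233
```

Run:
```python
from h import *
state(); p=monitor.get_obs()['eef_pos']; q=wj(p);print(q, np.arctan2(q[2]+.0155-.057,q[1]-.111))
```

```text
t 8.2 pos [0.447 0.262 0.138] yawx 103.5 tilt 0.3 F [-3.836  0.673  4.373] w 0.233 q [-0.086  0.42  -0.693  1.984  0.354  0.853 -0.736]
[0.001 0.144 0.138] 1.2374125887334242
```

Emit:
jog_arm([
  {"x": 0,"y": 0,"z": 0,"wx": 0,"wy": 0,"wz": 0},
  {"x": 0,"y": 0,"z": 0,"wx": 0,"wy": 0,"wz": 0},
  {"x": 0,"y": 0,"z": 0,"wx": 0,"wy": 0,"wz": 0},
  {"x": 0,"y": 0,"z": 0,"wx": 0,"wy": 0,"wz": 0},
  {"x": 0,"y": 0,"z": 0,"wx": 0,"wy": 0,"wz": 0},
  {"x": 0,"y": 0,"z": -0.3,"wx": 0,"wy": 0,"wz": 0},
  {"x": 0,"y": 0,"z": -0.7,"wx": 0,"wy": 0,"wz": 0},
  {"x": 0,"y": 0,"z": -0.9,"wx": 0,"wy": 0,"wz": 0},
  {"x": 0,"y": 0,"z": -1,"wx": 0,"wy": 0,"wz": 0},
  {"x": 0,"y": 0,"z": -1,"wx": 0,"wy": 0,"wz": 0},
  {"x": 0,"y": 0,"z": -1,"wx": 0,"wy": 0,"wz": 0},
], hand=1)

```text
t: 9.08
eef_pos: [0.4482, 0.2636, 0.3449]
tool_rot: [0.003, 0.619, 0.785, 0.008]
contact_force: [0.7, 0.7, -0.1]
gripper_width: 0.999
```

Run:
```python
from h import *
state(); save(cams.read_camera('wrist'),'w2.png')
plan((.53,.09,.35,13.6),(.56,-.11,.36,5),(.60,-.30,.36,0))
```

```text
t 9.1 pos [0.448 0.264 0.345] yawx 103.5 tilt 0.98 F [ 0.672  0.669 -0.08 ] w 0.999 q [ 0.025  0.192 -0.773  1.743  0.145  1.247 -0.547]
-> (0.53, 0.09, 0.35, 13.6) xyz [-0.935  0.201 -0.043] w [ 0.002 -0.004  0.499]
-> (0.56, -0.11, 0.36, 5) xyz [-0.089  1.007 -0.05 ] w [0.    0.    0.048]
-> (0.6, -0.3, 0.36, 0) xyz [0.116 0.964 0.   ] w [0.    0.    0.028]
```

View pics/w2.png

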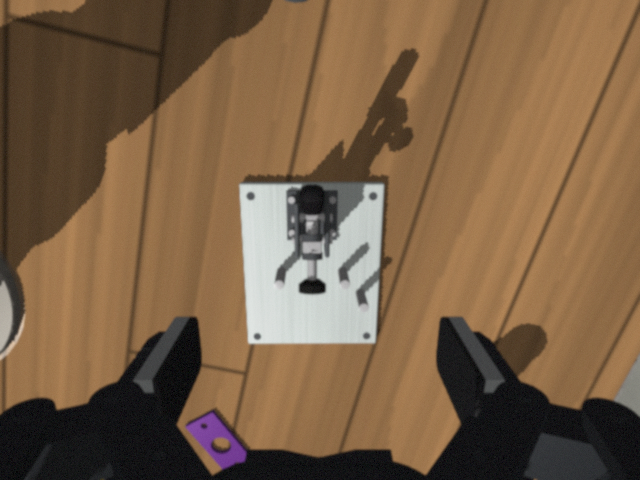

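Run:
```python
from h import *
for z in (.13,.15): print(z,wj(p2w('wrist',[[312,287],[312,250]],z)[0]))
```

```text
0.13 [-0.003  0.06   0.13 ]
0.15 [-0.003  0.069  0.15 ]
```

Emit:
jog_arm([
  {"x": -0.2,"y": 0.04,"z": 0,"wx": 0,"wy": 0,"wz": 0.04},
  {"x": -0.94,"y": 0.2,"z": -0.04,"wx": 0.002,"wy": -0.004,"wz": 0.5},
  {"x": -0.94,"y": 0.2,"z": -0.04,"wx": 0.002,"wy": -0.004,"wz": 0.5},
  {"x": -0.94,"y": 0.2,"z": -0.04,"wx": 0.002,"wy": -0.004,"wz": 0.5},
  {"x": -0.94,"y": 0.2,"z": -0.04,"wx": 0.002,"wy": -0.004,"wz": 0.5},
  {"x": -0.94,"y": 0.2,"z": -0.04,"wx": 0.002,"wy": -0.004,"wz": 0.5},
  {"x": -0.94,"y": 0.2,"z": -0.04,"wx": 0.002,"wy": -0.004,"wz": 0.5},
  {"x": -0.94,"y": 0.2,"z": -0.04,"wx": 0.002,"wy": -0.004,"wz": 0.5},
  {"x": -0.94,"y": 0.2,"z": -0.04,"wx": 0.002,"wy": -0.004,"wz": 0.5},
  {"x": -0.94,"y": 0.2,"z": -0.04,"wx": 0.002,"wy": -0.004,"wz": 0.5},
  {"x": -0.94,"y": 0.2,"z": -0.04,"wx": 0.002,"wy": -0.004,"wz": 0.5},
  {"x": -0.94,"y": 0.2,"z": -0.04,"wx": 0.002,"wy": -0.004,"wz": 0.5},
])

```text
t: 10.13
eef_pos: [0.5295, 0.0887, 0.3476]
tool_rot: [0.001, 0.989, 0.15, -0.001]
contact_force: [-0.3, 0.4, 1.2]
gripper_width: 1.0
```

Run:
```python
from h import *
state()
plan((.56,-.105,.36,0),(.60,-.30,.36,0))
```

```text
t 10.1 pos [0.529 0.089 0.348] yawx 17.2 tilt 0.12 F [-0.311  0.399  1.166] w 1.0 q [ 0.122  0.191 -0.47   1.705  0.091  1.268 -1.637]
-> (0.56, -0.105, 0.36, 0) xyz [-0.141  0.97  -0.061] w [0.    0.001 0.096]
-> (0.6, -0.3, 0.36, 0) xyz [0.2   0.975 0.   ] w [0. 0. 0.]
```

Emit:
jog_arm([
  {"x": -0.03,"y": 0.2,"z": -0.06,"wx": 0,"wy": 0,"wz": 0.02},
  {"x": -0.14,"y": 0.97,"z": -0.06,"wx": 0,"wy": 0,"wz": 0.096},
  {"x": -0.14,"y": 0.97,"z": -0.06,"wx": 0,"wy": 0,"wz": 0.096},
  {"x": -0.14,"y": 0.97,"z": -0.06,"wx": 0,"wy": 0,"wz": 0.096},
  {"x": -0.14,"y": 0.97,"z": -0.06,"wx": 0,"wy": 0,"wz": 0.096},
  {"x": -0.14,"y": 0.97,"z": -0.06,"wx": 0,"wy": 0,"wz": 0.096},
  {"x": -0.14,"y": 0.97,"z": -0.06,"wx": 0,"wy": 0,"wz": 0.096},
  {"x": -0.14,"y": 0.97,"z": -0.06,"wx": 0,"wy": 0,"wz": 0.096},
])

```text
t: 10.8
eef_pos: [0.5598, -0.1039, 0.3586]
tool_rot: [0.0, 1.0, 0.0, -0.002]
contact_force: [-0.6, 1.0, -0.5]
gripper_width: 1.0
```

Emit:
jog_arm([
  {"x": 0.04,"y": 0.2,"z": 0,"wx": 0,"wy": 0,"wz": 0},
  {"x": 0.2,"y": 0.98,"z": 0,"wx": 0,"wy": 0,"wz": 0},
  {"x": 0.2,"y": 0.98,"z": 0,"wx": 0,"wy": 0,"wz": 0},
  {"x": 0.2,"y": 0.98,"z": 0,"wx": 0,"wy": 0,"wz": 0},
  {"x": 0.2,"y": 0.98,"z": 0,"wx": 0,"wy": 0,"wz": 0},
  {"x": 0.2,"y": 0.98,"z": 0,"wx": 0,"wy": 0,"wz": 0},
  {"x": 0.2,"y": 0.98,"z": 0,"wx": 0,"wy": 0,"wz": 0},
  {"x": 0.2,"y": 0.98,"z": 0,"wx": 0,"wy": 0,"wz": 0},
])

```text
t: 11.47
eef_pos: [0.6005, -0.2973, 0.3579]
tool_rot: [-0.001, 1.0, 0.002, -0.002]
contact_force: [0.5, 0.0, -1.3]
gripper_width: 1.001
```

```bash
cat >> h.py <<'E'
def plates(n='wrist',z=.006,name=None):
    """grey plates in a picture, found by net boxes, refined by threshold and minAreaRect"""
    C=cal(n); im=cams.read_camera(n)
    if name: save(im,name)
    out=[]
    for b in finder.find_in(n,'flange1'):
        l,t,w,h=b['bbox']; l,t=max(int(l)-8,0),max(int(t)-8,0)
        sub=im[t:t+int(h)+16,l:l+int(w)+16]; hsv=cv2.cvtColor(sub,cv2.COLOR_RGB2HSV)
        m=((hsv[...,1]<60)&(hsv[...,2]>55)).astype(np.uint8)
        m=cv2.morphologyEx(m,cv2.MORPH_CLOSE,np.ones((3,3)))
        cs,_=cv2.findContours(m,cv2.RETR_EXTERNAL,cv2.CHAIN_APPROX_NONE)
        if not cs: print('none',b); continue
        k=max(cs,key=cv2.contourArea); pts=k.reshape(-1,2)+[l,t]
        P=(p2w(n,pts,z,C)[:,:2]*1e3).astype(np.float32)
        (c,s,a)=cv2.minAreaRect(P)
        if s[0]<s[1]: a+=90
        a=(a+90)%180-90
        out.append((np.array(c)/1e3,a)); print('conf',round(b['confidence'],2),'box',np.round(b['bbox']),'c',np.round(c,1),'size',np.round(sorted(s),1),'yaw',round(a,1))
    return out
E
python3 - <<'E'
from h import *
state(); plates(name='w3.png')
E
```

```text
t 11.5 pos [ 0.601 -0.297  0.358] yawx 0.2 tilt 0.24 F [ 0.511  0.009 -1.325] w 1.001 q [ 0.512  0.403 -0.21   1.386  0.084  1.366 -1.267]
conf 0.83 box [279. 106.  59.  98.] c [ 613.5 -285.4] size [ 50.  111.2] yaw 12.3
conf 0.76 box [184. 276.  70.  69.] c [ 387.2 -105.1] size [14.7 36.9] yaw -32.1
conf 0.7 box [413. 184.  59.  85.] c [ 530.6 -452.5] size [ 51.8 112.7] yaw -10.4
conf 0.63 box [280. 245.  55.  80.] c [ 444.6 -281.8] size [ 50.3 112.6] yaw -12.0
none {'bbox': [292.9, 358.7, 36.6, 70.9], 'confidence': 0.57}
```

View pics/w3.png

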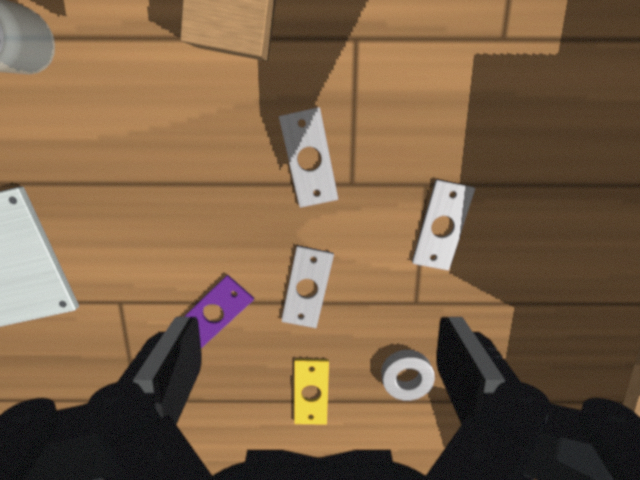

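Run:
```python
from h import *
plan((.6135,-.2854,.16,12.3),(.6135,-.2854,.03,12.3))
```

```text
-> (0.6135, -0.2854, 0.16, 12.3) xyz [ 0.068 -0.057  0.993] w [-0.     0.001 -0.067]
-> (0.6135, -0.2854, 0.03, 12.3) xyz [0.   0.   0.65] w [0. 0. 0.]
```

Emit:
jog_arm([
  {"x": 0.06,"y": -0.05,"z": 0.2,"wx": 0,"wy": 0,"wz": -0.03},
  {"x": 0.065,"y": -0.06,"z": 0.99,"wx": 0,"wy": 0.001,"wz": -0.067},
  {"x": 0.065,"y": -0.06,"z": 0.99,"wx": 0,"wy": 0.001,"wz": -0.067},
  {"x": 0.065,"y": -0.06,"z": 0.99,"wx": 0,"wy": 0.001,"wz": -0.067},
  {"x": 0.065,"y": -0.06,"z": 0.99,"wx": 0,"wy": 0.001,"wz": -0.067},
  {"x": 0.065,"y": -0.06,"z": 0.99,"wx": 0,"wy": 0.001,"wz": -0.067},
  {"x": 0.065,"y": -0.06,"z": 0.99,"wx": 0,"wy": 0.001,"wz": -0.067},
  {"x": 0.065,"y": -0.06,"z": 0.99,"wx": 0,"wy": 0.001,"wz": -0.067},
], hand=0.4)

```text
t: 12.23
eef_pos: [0.6147, -0.2842, 0.1634]
tool_rot: [0.0, 0.994, 0.108, 0.002]
contact_force: [0.3, -0.6, 1.1]
gripper_width: 0.7
```

Run:
```python
from h import *
state(); plates(); plan((.6135,-.2854,.02,12.3))
```

```text
t 12.2 pos [ 0.615 -0.284  0.163] yawx 12.4 tilt 0.2 F [ 0.34  -0.614  1.143] w 0.7 q [ 0.513  0.555 -0.245  1.6    0.151  1.002 -1.133]
conf 0.93 box [228. 338.  99. 112.] c [ 444.7 -282.4] size [ 50.1 115.8] yaw -12.0
conf 0.62 box [453. 288.  99.  95.] c [ 543.3 -454.7] size [53.2 87.4] yaw -10.4
conf 0.57 box [289. 136.  68. 145.] c [ 613.7 -286.2] size [ 49.5 111.3] yaw 12.2
none {'bbox': [123.5, 355.1, 43.8, 32.6], 'confidence': 0.57}
-> (0.6135, -0.2854, 0.02, 12.3) xyz [-0.012 -0.001  0.721] w [ 0.001 -0.002  0.   ]
```

Emit:
jog_arm([
  {"x": -0.01,"y": 0.003,"z": 0.2,"wx": 0.001,"wy": -0.002,"wz": 0},
  {"x": -0.01,"y": 0.003,"z": 0.4,"wx": 0.001,"wy": -0.002,"wz": 0},
  {"x": -0.01,"y": 0.003,"z": 0.6,"wx": 0.001,"wy": -0.002,"wz": 0},
  {"x": -0.01,"y": 0.003,"z": 0.76,"wx": 0.001,"wy": -0.002,"wz": 0},
  {"x": -0.01,"y": 0.003,"z": 0.76,"wx": 0.001,"wy": -0.002,"wz": 0},
  {"x": -0.01,"y": 0.003,"z": 0.76,"wx": 0.001,"wy": -0.002,"wz": 0},
  {"x": -0.01,"y": 0.003,"z": 0.76,"wx": 0.001,"wy": -0.002,"wz": 0},
])

```text
t: 12.92
eef_pos: [0.6165, -0.287, 0.0157]
tool_rot: [0.001, 0.994, 0.107, 0.002]
contact_force: [0.4, -0.3, 0.3]
gripper_width: 0.698
```

Emit:
jog_arm([
  {"x": 0,"y": 0,"z": 0.02,"wx": 0,"wy": 0,"wz": 0},
  {"x": 0,"y": 0,"z": 0.035,"wx": 0,"wy": 0,"wz": 0},
  {"x": 0,"y": 0,"z": 0.05,"wx": 0,"wy": 0,"wz": 0},
  {"x": 0,"y": 0,"z": 0.05,"wx": 0,"wy": 0,"wz": 0},
  {"x": 0,"y": 0,"z": 0.05,"wx": 0,"wy": 0,"wz": 0},
])

```text
t: 13.33
eef_pos: [0.6165, -0.287, 0.0059]
tool_rot: [0.001, 0.994, 0.107, 0.002]
contact_force: [0.3, 0.4, -0.0]
gripper_width: 0.702
```

Run:
```python
from h import *
state(); save(cams.read_camera('wrist'),'w4.png')
```

```text
t 13.3 pos [ 0.616 -0.287  0.006] yawx 12.3 tilt 0.19 F [ 0.297  0.383 -0.021] w 0.702 q [ 0.489  0.747 -0.21   1.672  0.211  0.742 -1.178]
```

View pics/w4.png

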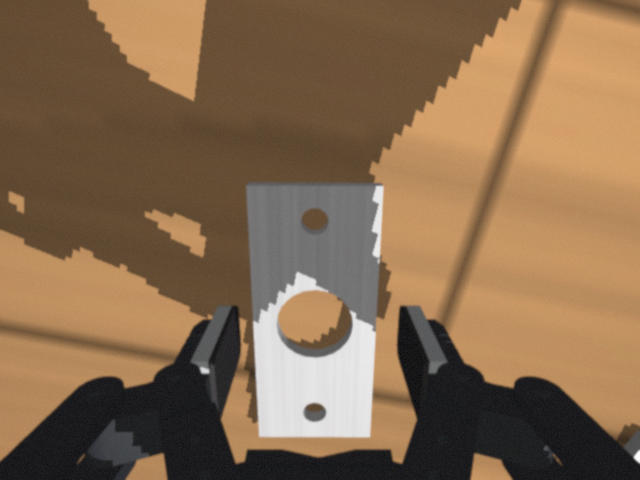

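Emit:
jog_arm([
  {"x": 0,"y": 0,"z": 0.01,"wx": 0,"wy": 0,"wz": 0},
  {"x": 0,"y": 0,"z": 0.02,"wx": 0,"wy": 0,"wz": 0},
  {"x": 0,"y": 0,"z": 0.025,"wx": 0,"wy": 0,"wz": 0},
  {"x": 0,"y": 0,"z": 0.025,"wx": 0,"wy": 0,"wz": 0},
])

```text
t: 13.72
eef_pos: [0.6162, -0.2869, 0.0004]
tool_rot: [0.001, 0.994, 0.107, 0.001]
contact_force: [0.1, -0.2, -0.6]
gripper_width: 0.698
```

Emit:
jog_arm([
  {"x": 0,"y": 0,"z": 0.01,"wx": 0,"wy": 0,"wz": 0},
  {"x": 0,"y": 0,"z": 0.02,"wx": 0,"wy": 0,"wz": 0},
  {"x": 0,"y": 0,"z": 0.02,"wx": 0,"wy": 0,"wz": 0},
])

```text
t: 13.97
eef_pos: [0.6159, -0.2868, -0.0042]
tool_rot: [0.0, 0.994, 0.107, 0.001]
contact_force: [-0.1, -0.5, 0.8]
gripper_width: 0.704
```

Emit:
jog_arm([
  {"x": 0,"y": 0,"z": -0.005,"wx": 0,"wy": 0,"wz": 0},
  {"x": 0,"y": 0,"z": -0.005,"wx": 0,"wy": 0,"wz": 0},
  {"x": 0,"y": 0,"z": -0.005,"wx": 0,"wy": 0,"wz": 0},
  {"x": 0,"y": 0,"z": -0.005,"wx": 0,"wy": 0,"wz": 0},
  {"x": 0,"y": 0,"z": -0.005,"wx": 0,"wy": 0,"wz": 0},
  {"x": 0,"y": 0,"z": -0.005,"wx": 0,"wy": 0,"wz": 0},
  {"x": 0,"y": 0,"z": -0.005,"wx": 0,"wy": 0,"wz": 0},
], hand=-1, grip_force=60)

```text
t: 14.55
eef_pos: [0.6165, -0.2866, -0.002]
tool_rot: [0.0, 0.994, 0.107, 0.001]
contact_force: [-1.8, 0.7, 7.5]
gripper_width: 0.536
```

Emit:
jog_arm([
  {"x": 0,"y": 0,"z": -0.05,"wx": 0,"wy": 0,"wz": 0},
  {"x": 0,"y": 0,"z": -0.1,"wx": 0,"wy": 0,"wz": 0},
  {"x": 0,"y": 0,"z": -0.15,"wx": 0,"wy": 0,"wz": 0},
  {"x": 0,"y": 0,"z": -0.2,"wx": 0,"wy": 0,"wz": 0},
  {"x": 0,"y": 0,"z": -0.2,"wx": 0,"wy": 0,"wz": 0},
])

```text
t: 14.97
eef_pos: [0.618, -0.2873, 0.041]
tool_rot: [0.002, 0.994, 0.107, 0.003]
contact_force: [0.1, 0.7, -3.0]
gripper_width: 0.539
```

Run:
```python
from h import *
state(); a=cams.read_camera('wrist'); save(a[100:480,160:480],'w5.png')
plan((.61,-.20,.16,13.6),(.58,-.02,.16,13.6),(*jw(-.002,-.006,.16),13.6))
```

```text
t 15.0 pos [ 0.618 -0.287  0.041] yawx 12.3 tilt 0.41 F [ 0.113  0.683 -2.995] w 0.539 q [ 0.496  0.701 -0.22   1.662  0.198  0.794 -1.168]
-> (0.61, -0.2, 0.16, 13.6) xyz [ 0.059 -0.432 -0.602] w [ 0.001 -0.002 -0.007]
-> (0.58, -0.02, 0.16, 13.6) xyz [ 0.066 -0.91   0.   ] w [0. 0. 0.]
-> (np.float64(0.479465892243758), np.float64(0.11499803769412081), np.float64(0.16), 13.6) xyz [-0.33  -0.774  0.   ] w [0. 0. 0.]
```

View pics/w5.png

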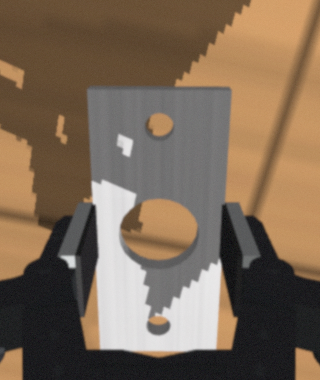

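Emit:
jog_arm([
  {"x": 0.02,"y": 0,"z": -0.2,"wx": 0,"wy": 0,"wz": 0},
  {"x": 0.04,"y": -0.1,"z": -0.4,"wx": 0.001,"wy": -0.002,"wz": -0.007},
  {"x": 0.06,"y": -0.25,"z": -0.6,"wx": 0.001,"wy": -0.002,"wz": -0.007},
  {"x": 0.06,"y": -0.43,"z": -0.6,"wx": 0.001,"wy": -0.002,"wz": -0.007},
  {"x": 0.06,"y": -0.6,"z": -0.6,"wx": 0.001,"wy": -0.002,"wz": -0.007},
  {"x": 0.06,"y": -0.75,"z": -0.6,"wx": 0.001,"wy": -0.002,"wz": -0.007},
  {"x": 0.06,"y": -0.85,"z": -0.6,"wx": 0.001,"wy": -0.002,"wz": -0.007},
  {"x": 0.06,"y": -0.9,"z": -0.6,"wx": 0.001,"wy": -0.002,"wz": -0.007},
  {"x": 0.06,"y": -0.9,"z": -0.6,"wx": 0.001,"wy": -0.002,"wz": -0.007},
])

```text
t: 15.77
eef_pos: [0.5897, -0.1056, 0.1592]
tool_rot: [-0.001, 0.993, 0.12, -0.001]
contact_force: [0.1, -0.6, -2.3]
gripper_width: 0.538
```

Emit:
jog_arm([
  {"x": -0.05,"y": -0.12,"z": 0,"wx": 0,"wy": 0,"wz": 0},
  {"x": -0.1,"y": -0.28,"z": 0,"wx": 0,"wy": 0,"wz": 0},
  {"x": -0.15,"y": -0.45,"z": 0,"wx": 0,"wy": 0,"wz": 0},
  {"x": -0.2,"y": -0.6,"z": 0,"wx": 0,"wy": 0,"wz": 0},
  {"x": -0.22,"y": -0.7,"z": 0,"wx": 0,"wy": 0,"wz": 0},
  {"x": -0.22,"y": -0.75,"z": 0,"wx": 0,"wy": 0,"wz": 0},
  {"x": -0.22,"y": -0.75,"z": 0,"wx": 0,"wy": 0,"wz": 0},
])

```text
t: 16.35
eef_pos: [0.5116, 0.0304, 0.1596]
tool_rot: [-0.001, 0.993, 0.121, -0.001]
contact_force: [0.5, -0.5, -1.0]
gripper_width: 0.535
```

Run:
```python
from h import *
state(); print(wj(monitor.get_obs()['eef_pos']))
plan((*jw(-.001,-.005,.14),13.6),(*jw(-.001,-.005,.05),13.6),(*jw(-.001,-.005,.012),13.6))
```

```text
t 16.4 pos [0.512 0.03  0.16 ] yawx 13.9 tilt 0.1 F [ 0.491 -0.512 -0.972] w 0.535 q [ 0.123  0.323 -0.362  1.99   0.148  0.854 -1.648]
[ 0.009 -0.096  0.16 ]
-> (np.float64(0.4802029100255943), np.float64(0.11620501937967245), np.float64(0.14), 13.6) xyz [-0.049 -0.454  0.099] w [-0.001  0.     0.002]
-> (np.float64(0.4802029100255943), np.float64(0.11620501937967245), np.float64(0.05), 13.6) xyz [0.   0.   0.45] w [0. 0. 0.]
-> (np.float64(0.4802029100255943), np.float64(0.11620501937967245), np.float64(0.012), 13.6) xyz [0.   0.   0.19] w [0. 0. 0.]
```

Emit:
jog_arm([
  {"x": -0.05,"y": -0.12,"z": 0.05,"wx": -0.001,"wy": 0,"wz": 0.002},
  {"x": -0.05,"y": -0.3,"z": 0.1,"wx": -0.001,"wy": 0,"wz": 0.002},
  {"x": -0.05,"y": -0.4,"z": 0.1,"wx": -0.001,"wy": 0,"wz": 0.002},
  {"x": -0.05,"y": -0.455,"z": 0.1,"wx": -0.001,"wy": 0,"wz": 0.002},
  {"x": -0.05,"y": -0.455,"z": 0.1,"wx": -0.001,"wy": 0,"wz": 0.002},
  {"x": -0.05,"y": -0.455,"z": 0.2,"wx": -0.001,"wy": 0,"wz": 0.002},
  {"x": -0.05,"y": -0.455,"z": 0.3,"wx": -0.001,"wy": 0,"wz": 0.002},
  {"x": -0.05,"y": -0.455,"z": 0.4,"wx": -0.001,"wy": 0,"wz": 0.002},
  {"x": -0.05,"y": -0.455,"z": 0.45,"wx": -0.001,"wy": 0,"wz": 0.002},
  {"x": -0.05,"y": -0.455,"z": 0.45,"wx": -0.001,"wy": 0,"wz": 0.002},
  {"x": -0.05,"y": -0.455,"z": 0.45,"wx": -0.001,"wy": 0,"wz": 0.002},
])

```text
t: 17.27
eef_pos: [0.4806, 0.115, 0.0698]
tool_rot: [0.001, 0.993, 0.117, -0.001]
contact_force: [-0.2, -0.2, -1.9]
gripper_width: 0.548
```

Run:
```python
from h import *
state(); print(wj(monitor.get_obs()['eef_pos']))
a=cams.read_camera('wrist'); save(a,'w6.png')
plan((*jw(-.001,-.005,.012),13.6))
```

```text
t 17.3 pos [0.481 0.115 0.07 ] yawx 13.4 tilt 0.15 F [-0.209 -0.205 -1.945] w 0.548 q [-0.068  0.439 -0.357  2.092  0.25   0.652 -1.931]
[-0.001 -0.006  0.07 ]
-> (np.float64(0.4802029100255943), np.float64(0.11620501937967245), np.float64(0.012), 13.6) xyz [-0.003 -0.004  0.292] w [ 0.001 -0.    -0.001]
```

View pics/w6.png

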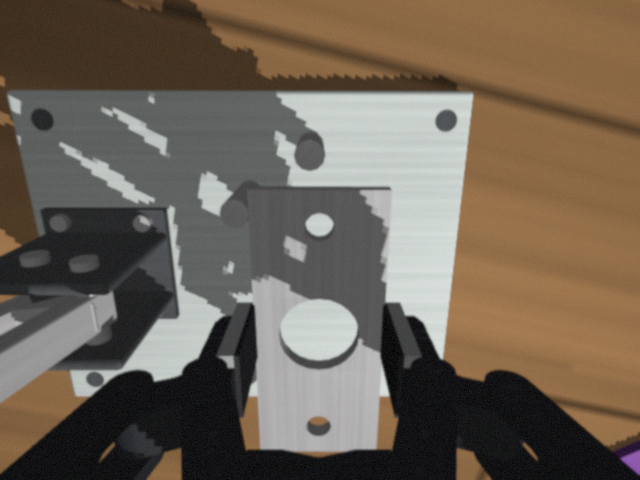

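Run:
```python
from h import *
for u,v in((.061,0),(.038,.03)): print(w2p('wrist',jw(u,v,.054)), w2p('wrist',jw(u,v,.012)))
for c in [(85,-75),(85,140)]: print(w2p('wrist',jw(c[0]/1e3,c[1]/1e3,.012)))
for q,z in (((310,152),.054),((235,209),.054),((471,94),.012),((10,93),.012)): print(wj(p2w('wrist',q,z)[0]))
```

```text
[[301.517 153.542]] [[304.839 142.769]]
[[227.252 212.132]] [[244.925 190.327]]
[[467.281  89.005]]
[[-0.437 90.267]]
[ 0.062 -0.003  0.054]
[0.039 0.027 0.054]
[ 0.083 -0.077  0.012]
[0.084 0.135 0.012]
```

Emit:
jog_arm([
  {"x": -0.003,"y": -0.003,"z": 0.06,"wx": 0.001,"wy": 0,"wz": -0.001},
  {"x": -0.003,"y": -0.003,"z": 0.12,"wx": 0.001,"wy": 0,"wz": -0.001},
  {"x": -0.003,"y": -0.003,"z": 0.18,"wx": 0.001,"wy": 0,"wz": -0.001},
  {"x": -0.003,"y": -0.003,"z": 0.23,"wx": 0.001,"wy": 0,"wz": -0.001},
  {"x": -0.003,"y": -0.003,"z": 0.27,"wx": 0.001,"wy": 0,"wz": -0.001},
  {"x": -0.003,"y": -0.003,"z": 0.29,"wx": 0.001,"wy": 0,"wz": -0.001},
  {"x": -0.003,"y": -0.003,"z": 0.295,"wx": 0.001,"wy": 0,"wz": -0.001},
  {"x": -0.003,"y": -0.003,"z": 0.295,"wx": 0.001,"wy": 0,"wz": -0.001},
])

```text
t: 17.98
eef_pos: [0.4805, 0.116, 0.0115]
tool_rot: [-0.001, 0.993, 0.119, 0.0]
contact_force: [0.7, 0.5, -3.1]
gripper_width: 0.538
```

Emit:
jog_arm([
  {"x": 0,"y": 0,"z": 0.006,"wx": 0,"wy": 0,"wz": 0},
  {"x": 0,"y": 0,"z": 0.008,"wx": 0,"wy": 0,"wz": 0},
  {"x": 0,"y": 0,"z": 0.008,"wx": 0,"wy": 0,"wz": 0},
])

```text
t: 18.23
eef_pos: [0.4808, 0.1161, 0.0102]
tool_rot: [-0.001, 0.993, 0.119, 0.0]
contact_force: [-0.4, -0.3, -2.9]
gripper_width: 0.532
```

Emit:
jog_arm([
  {"x": 0,"y": 0,"z": 0,"wx": 0,"wy": 0,"wz": 0},
  {"x": 0,"y": 0,"z": 0,"wx": 0,"wy": 0,"wz": 0},
  {"x": 0,"y": 0,"z": 0,"wx": 0,"wy": 0,"wz": 0},
  {"x": 0,"y": 0,"z": -0.1,"wx": 0,"wy": 0,"wz": 0},
  {"x": 0,"y": 0,"z": -0.25,"wx": 0,"wy": 0,"wz": 0},
  {"x": 0,"y": 0,"z": -0.4,"wx": 0,"wy": 0,"wz": 0},
  {"x": 0,"y": 0,"z": -0.6,"wx": 0,"wy": 0,"wz": 0},
  {"x": 0,"y": 0,"z": -0.8,"wx": 0,"wy": 0,"wz": 0},
  {"x": 0,"y": 0,"z": -1,"wx": 0,"wy": 0,"wz": 0},
  {"x": 0,"y": 0,"z": -1,"wx": 0,"wy": 0,"wz": 0},
], hand=0.3)

```text
t: 19.07
eef_pos: [0.4849, 0.1176, 0.2182]
tool_rot: [-0.001, 0.993, 0.119, 0.007]
contact_force: [1.8, 0.2, -0.6]
gripper_width: 0.654
```

```bash
sed -i 's/^JX,JY,JA=.*/JX,JY,JA=.4805,.1193,.2372/' h.py
python3 - <<'E'
from h import *
state(); plates('top',.006)
plan((.52,-.03,.25,0),(.49,-.2,.25,-12),(.45,-.282,.15,-12))
E
```

```text
t 19.1 pos [0.485 0.118 0.218] yawx 13.6 tilt 0.81 F [ 1.761  0.248 -0.627] w 0.654 q [ 0.011  0.225 -0.428  1.969  0.115  0.956 -1.806]
conf 0.79 box [462. 230.  23.  30.] c [ 533.3 -451.2] size [ 53.9 112.7] yaw -10.7
conf 0.76 box [411. 252.  22.  39.] c [ 447.4 -279.7] size [ 51.7 111.8] yaw -11.6
none {'bbox': [360.7, 268.5, 34.4, 30.4], 'confidence': 0.62}
none {'bbox': [413.9, 306.8, 17.9, 34.2], 'confidence': 0.62}
conf 0.44 box [234. 230.  89.  65.] c [456.2 150.5] size [225.  274.3] yaw 13.2
-> (0.52, -0.03, 0.25, 0) xyz [ 0.015  0.755 -0.189] w [-0.    -0.002  0.076]
-> (0.49, -0.2, 0.25, -12) xyz [-0.15  0.85  0.  ] w [0.    0.    0.067]
-> (0.45, -0.282, 0.15, -12) xyz [-0.11   0.443  0.5  ] w [0. 0. 0.]
```

Emit:
jog_arm([
  {"x": 0.015,"y": 0.15,"z": -0.19,"wx": 0,"wy": 0,"wz": 0.02},
  {"x": 0.015,"y": 0.75,"z": -0.19,"wx": 0,"wy": -0.002,"wz": 0.08},
  {"x": 0.015,"y": 0.75,"z": -0.19,"wx": 0,"wy": -0.002,"wz": 0.08},
  {"x": 0.015,"y": 0.75,"z": -0.19,"wx": 0,"wy": -0.002,"wz": 0.08},
  {"x": 0.015,"y": 0.75,"z": -0.19,"wx": 0,"wy": -0.002,"wz": 0.08},
  {"x": 0.015,"y": 0.75,"z": -0.19,"wx": 0,"wy": -0.002,"wz": 0.08},
], hand=0.4)

```text
t: 19.67
eef_pos: [0.5193, -0.032, 0.2487]
tool_rot: [-0.0, 1.0, -0.01, -0.002]
contact_force: [-0.3, 1.0, -0.3]
gripper_width: 0.7
```

Emit:
jog_arm([
  {"x": -0.03,"y": 0.15,"z": 0,"wx": 0,"wy": 0,"wz": 0.02},
  {"x": -0.15,"y": 0.95,"z": 0,"wx": 0,"wy": 0,"wz": 0.067},
  {"x": -0.15,"y": 0.95,"z": 0,"wx": 0,"wy": 0,"wz": 0.067},
  {"x": -0.15,"y": 0.95,"z": 0,"wx": 0,"wy": 0,"wz": 0.067},
  {"x": -0.15,"y": 0.95,"z": 0,"wx": 0,"wy": 0,"wz": 0.067},
  {"x": -0.15,"y": 0.95,"z": 0,"wx": 0,"wy": 0,"wz": 0.067},
  {"x": -0.15,"y": 0.95,"z": 0,"wx": 0,"wy": 0,"wz": 0.067},
])

```text
t: 20.25
eef_pos: [0.4845, -0.222, 0.2473]
tool_rot: [-0.0, 0.993, -0.116, -0.003]
contact_force: [-0.3, 0.5, -1.0]
gripper_width: 0.701
```

Run:
```python
from h import *
state(); plates()
plan((.4446,-.282,.1,-12),(.4446,-.282,.02,-12))
```

```text
t 20.2 pos [ 0.485 -0.222  0.247] yawx -13.3 tilt 0.36 F [-0.348  0.486 -0.961] w 0.701 q [ 0.432  0.238 -0.141  1.864  0.039  1.049 -1.528]
conf 0.9 box [  1. 252.  45.  76.] c [448.5  92.4] size [ 62.9 117.8] yaw -24.8
conf 0.75 box [389. 308.  46.  98.] c [ 298.3 -298.8] size [21.5 89.8] yaw 7.2
conf 0.64 box [361. 156.  56. 114.] c [ 444.6 -281.1] size [ 50.  111.3] yaw -11.7
conf 0.6 box [227. 221.  92. 107.] c [373.  -89.2] size [11.3 35.7] yaw -37.1
conf 0.59 box [527.   9.  75. 135.] c [ 530.7 -451.6] size [ 52.6 111.6] yaw -10.5
-> (0.4446, -0.282, 0.1, -12) xyz [-0.125  0.354  0.739] w [-0.     0.002 -0.006]
-> (0.4446, -0.282, 0.02, -12) xyz [0.  0.  0.4] w [0. 0. 0.]
```

Emit:
jog_arm([
  {"x": -0.125,"y": 0.35,"z": 0.1,"wx": 0,"wy": 0.002,"wz": -0.007},
  {"x": -0.125,"y": 0.35,"z": 0.74,"wx": 0,"wy": 0.002,"wz": -0.007},
  {"x": -0.125,"y": 0.35,"z": 0.74,"wx": 0,"wy": 0.002,"wz": -0.007},
  {"x": -0.125,"y": 0.35,"z": 0.74,"wx": 0,"wy": 0.002,"wz": -0.007},
  {"x": -0.125,"y": 0.35,"z": 0.74,"wx": 0,"wy": 0.002,"wz": -0.007},
  {"x": -0.125,"y": 0.35,"z": 0.74,"wx": 0,"wy": 0.002,"wz": -0.007},
  {"x": -0.125,"y": 0.35,"z": 0.74,"wx": 0,"wy": 0.002,"wz": -0.007},
  {"x": -0.125,"y": 0.35,"z": 0.74,"wx": 0,"wy": 0.002,"wz": -0.007},
])

```text
t: 21.02
eef_pos: [0.4469, -0.28, 0.1012]
tool_rot: [-0.001, 0.995, -0.101, 0.002]
contact_force: [-0.1, -0.9, 0.7]
gripper_width: 0.702
```

Run:
```python
from h import *
state(); plates()
plan((.4446,-.2812,.02,-11.8),(.4446,-.2812,-.002,-11.8))
```

```text
t 21.0 pos [ 0.447 -0.28   0.101] yawx -11.6 tilt 0.2 F [-0.142 -0.937  0.745] w 0.702 q [ 0.529  0.407 -0.106  2.017  0.06   0.718 -1.387]
conf 0.85 box [541.   3.  97. 137.] c [ 509.8 -448.7] size [52.4 69. ] yaw -10.7
conf 0.79 box [279. 153.  88. 171.] c [ 444.3 -282.4] size [ 49.1 111.5] yaw -11.9
none {'bbox': [329.5, 381.3, 77.5, 85.5], 'confidence': 0.69}
conf 0.65 box [ 78. 248. 142. 137.] c [ 393.9 -195.5] size [13.5 54.5] yaw -32.0
-> (0.4446, -0.2812, 0.02, -11.8) xyz [-0.013  0.005  0.408] w [-0.    -0.001  0.001]
-> (0.4446, -0.2812, -0.002, -11.8) xyz [0.   0.   0.11] w [0. 0. 0.]
```

Emit:
jog_arm([
  {"x": -0.012,"y": 0.008,"z": 0.1,"wx": 0,"wy": -0.001,"wz": 0.001},
  {"x": -0.012,"y": 0.008,"z": 0.2,"wx": 0,"wy": -0.001,"wz": 0.001},
  {"x": -0.012,"y": 0.008,"z": 0.3,"wx": 0,"wy": -0.001,"wz": 0.001},
  {"x": -0.012,"y": 0.008,"z": 0.4,"wx": 0,"wy": -0.001,"wz": 0.001},
  {"x": -0.012,"y": 0.008,"z": 0.45,"wx": 0,"wy": -0.001,"wz": 0.001},
  {"x": -0.012,"y": 0.008,"z": 0.48,"wx": 0,"wy": -0.001,"wz": 0.001},
  {"x": -0.012,"y": 0.008,"z": 0.5,"wx": 0,"wy": -0.001,"wz": 0.001},
  {"x": -0.012,"y": 0.008,"z": 0.51,"wx": 0,"wy": -0.001,"wz": 0.001},
  {"x": -0.012,"y": 0.008,"z": 0.51,"wx": 0,"wy": -0.001,"wz": 0.001},
  {"x": -0.012,"y": 0.008,"z": 0.51,"wx": 0,"wy": -0.001,"wz": 0.001},
])

```text
t: 21.95
eef_pos: [0.4452, -0.2822, 0.0004]
tool_rot: [0.0, 0.995, -0.103, 0.001]
contact_force: [-0.7, 0.3, -0.1]
gripper_width: 0.698
```

Need about 2.5 mm lower, then close and lift a little.

Emit:
jog_arm([
  {"x": 0,"y": 0,"z": 0.008,"wx": 0,"wy": 0,"wz": 0},
  {"x": 0,"y": 0,"z": 0.014,"wx": 0,"wy": 0,"wz": 0},
  {"x": 0,"y": 0,"z": 0.014,"wx": 0,"wy": 0,"wz": 0},
])

```text
t: 22.2
eef_pos: [0.4453, -0.2823, -0.0022]
tool_rot: [0.0, 0.995, -0.103, 0.001]
contact_force: [0.8, -0.5, 0.4]
gripper_width: 0.703
```

Emit:
jog_arm([
  {"x": 0,"y": 0,"z": 0,"wx": 0,"wy": 0,"wz": 0},
  {"x": 0,"y": 0,"z": 0,"wx": 0,"wy": 0,"wz": 0},
  {"x": 0,"y": 0,"z": 0,"wx": 0,"wy": 0,"wz": 0},
  {"x": 0,"y": 0,"z": 0,"wx": 0,"wy": 0,"wz": 0},
  {"x": 0,"y": 0,"z": 0,"wx": 0,"wy": 0,"wz": 0},
  {"x": 0,"y": 0,"z": 0,"wx": 0,"wy": 0,"wz": 0},
  {"x": 0,"y": 0,"z": 0,"wx": 0,"wy": 0,"wz": 0},
], hand=-1, grip_force=60)

```text
t: 22.78
eef_pos: [0.4454, -0.2823, -0.0016]
tool_rot: [0.0, 0.995, -0.103, 0.001]
contact_force: [-1.2, 1.1, 6.4]
gripper_width: 0.535
```

Emit:
jog_arm([
  {"x": 0,"y": 0,"z": -0.05,"wx": 0,"wy": 0,"wz": 0},
  {"x": 0,"y": 0,"z": -0.1,"wx": 0,"wy": 0,"wz": 0},
  {"x": 0,"y": 0,"z": -0.2,"wx": 0,"wy": 0,"wz": 0},
  {"x": 0,"y": 0,"z": -0.4,"wx": 0,"wy": 0,"wz": 0},
  {"x": 0,"y": 0,"z": -0.6,"wx": 0,"wy": 0,"wz": 0},
  {"x": 0,"y": 0,"z": -0.75,"wx": 0,"wy": 0,"wz": 0},
  {"x": 0,"y": 0,"z": -0.8,"wx": 0,"wy": 0,"wz": 0},
  {"x": 0,"y": 0,"z": -0.8,"wx": 0,"wy": 0,"wz": 0},
])

```text
t: 23.45
eef_pos: [0.4467, -0.2832, 0.162]
tool_rot: [0.001, 0.995, -0.103, 0.005]
contact_force: [0.3, -0.7, -2.2]
gripper_width: 0.537
```

```bash
cat >> h.py <<'E'
def held():
    """plate between the fingers: centre in the tool frame (mm), bottom ~2.5 mm behind TCP"""
    C=cal('wrist'); p=monitor.get_obs()['eef_pos']; r=rot(); im=cams.read_camera('wrist'); ps=[]
    hsv=cv2.cvtColor(im,cv2.COLOR_RGB2HSV)
    save(im,'held.png'); return im
E
python3 - <<'E'
from h import *
state(); held()
plan((.50,-.13,.16,0),(.515,.035,.16,13.6),(*jw(0,-.005,.16),13.6))
E
```

```text
t 23.4 pos [ 0.447 -0.283  0.162] yawx -11.9 tilt 0.55 F [ 0.333 -0.656 -2.193] w 0.537 q [ 0.539  0.319 -0.11   1.973  0.046  0.842 -1.373]
-> (0.5, -0.13, 0.16, 0) xyz [ 0.111 -0.802 -0.002] w [ 0.    -0.002 -0.066]
-> (0.515, 0.035, 0.16, 13.6) xyz [ 0.075 -0.825  0.   ] w [ 0.     0.    -0.076]
-> (np.float64(0.4816749097592883), np.float64(0.11444000133153012), np.float64(0.16), 13.6) xyz [-0.069 -0.425  0.   ] w [0. 0. 0.]
```

Emit:
jog_arm([
  {"x": 0.02,"y": -0.15,"z": 0,"wx": 0,"wy": -0.002,"wz": -0.015},
  {"x": 0.05,"y": -0.35,"z": 0,"wx": 0,"wy": -0.002,"wz": -0.03},
  {"x": 0.08,"y": -0.55,"z": 0,"wx": 0,"wy": -0.002,"wz": -0.05},
  {"x": 0.1,"y": -0.7,"z": 0,"wx": 0,"wy": -0.002,"wz": -0.066},
  {"x": 0.11,"y": -0.8,"z": 0,"wx": 0,"wy": -0.002,"wz": -0.066},
  {"x": 0.11,"y": -0.8,"z": 0,"wx": 0,"wy": -0.002,"wz": -0.066},
])

```text
t: 24.0
eef_pos: [0.4998, -0.1243, 0.1575]
tool_rot: [-0.001, 1.0, 0.004, -0.002]
contact_force: [0.9, 0.8, -1.1]
gripper_width: 0.533
```

Emit:
jog_arm([
  {"x": 0.02,"y": -0.15,"z": 0,"wx": 0,"wy": 0,"wz": -0.015},
  {"x": 0.05,"y": -0.35,"z": 0,"wx": 0,"wy": 0,"wz": -0.04},
  {"x": 0.07,"y": -0.55,"z": 0,"wx": 0,"wy": 0,"wz": -0.06},
  {"x": 0.075,"y": -0.7,"z": 0,"wx": 0,"wy": 0,"wz": -0.076},
  {"x": 0.075,"y": -0.8,"z": 0,"wx": 0,"wy": 0,"wz": -0.076},
  {"x": 0.075,"y": -0.82,"z": 0,"wx": 0,"wy": 0,"wz": -0.076},
  {"x": 0.075,"y": -0.82,"z": 0,"wx": 0,"wy": 0,"wz": -0.076},
])

```text
t: 24.58
eef_pos: [0.5121, 0.0408, 0.1561]
tool_rot: [-0.002, 0.992, 0.125, -0.003]
contact_force: [0.1, -0.3, -1.6]
gripper_width: 0.538
```

Run:
```python
from h import *
state()
plan((*jw(-.002,-.004,.14),13.6),(*jw(-.002,-.004,.07),13.6))
```

```text
t 24.6 pos [0.512 0.041 0.156] yawx 14.3 tilt 0.43 F [ 0.128 -0.267 -1.627] w 0.538 q [ 0.084  0.33  -0.338  1.987  0.138  0.853 -1.65 ]
-> (np.float64(0.4794959283400427), np.float64(0.11494203716150876), np.float64(0.14), 13.6) xyz [-0.066 -0.399  0.082] w [-0.001  0.002  0.004]
-> (np.float64(0.4794959283400427), np.float64(0.11494203716150876), np.float64(0.07), 13.6) xyz [0.   0.   0.35] w [0. 0. 0.]
```

Emit:
jog_arm([
  {"x": -0.066,"y": -0.12,"z": 0.03,"wx": -0.001,"wy": 0.002,"wz": 0.004},
  {"x": -0.066,"y": -0.28,"z": 0.06,"wx": -0.001,"wy": 0.002,"wz": 0.004},
  {"x": -0.066,"y": -0.37,"z": 0.08,"wx": -0.001,"wy": 0.002,"wz": 0.004},
  {"x": -0.066,"y": -0.4,"z": 0.1,"wx": -0.001,"wy": 0.002,"wz": 0.004},
  {"x": -0.066,"y": -0.4,"z": 0.15,"wx": -0.001,"wy": 0.002,"wz": 0.004},
  {"x": -0.066,"y": -0.4,"z": 0.25,"wx": -0.001,"wy": 0.002,"wz": 0.004},
  {"x": -0.066,"y": -0.4,"z": 0.35,"wx": -0.001,"wy": 0.002,"wz": 0.004},
  {"x": -0.066,"y": -0.4,"z": 0.42,"wx": -0.001,"wy": 0.002,"wz": 0.004},
  {"x": -0.066,"y": -0.4,"z": 0.43,"wx": -0.001,"wy": 0.002,"wz": 0.004},
  {"x": -0.066,"y": -0.4,"z": 0.43,"wx": -0.001,"wy": 0.002,"wz": 0.004},
  {"x": -0.066,"y": -0.4,"z": 0.43,"wx": -0.001,"wy": 0.002,"wz": 0.004},
])

```text
t: 25.5
eef_pos: [0.4794, 0.1139, 0.0705]
tool_rot: [-0.0, 0.993, 0.118, -0.0]
contact_force: [0.8, -0.1, -1.7]
gripper_width: 0.534
```

Run:
```python
from h import *
state(); print(wj(monitor.get_obs()['eef_pos'])); a=cams.read_camera('wrist'); save(a,'w7.png')
for u,v in((.061,0),(.038,.03)): print(w2p('wrist',jw(u,v,.054)))
plan((*jw(-.002,-.004,.018),13.6))
```

```text
t 25.5 pos [0.479 0.114 0.071] yawx 13.5 tilt 0.02 F [ 0.801 -0.069 -1.718] w 0.534 q [-0.083  0.432 -0.334  2.097  0.229  0.646 -1.908]
[-0.002 -0.005  0.071]
[[304.981 149.141]]
[[230.561 207.743]]
-> (np.float64(0.4794959283400427), np.float64(0.11494203716150876), np.float64(0.018), 13.6) xyz [-0.001 -0.003  0.265] w [-0. -0. -0.]
```

View pics/w7.png

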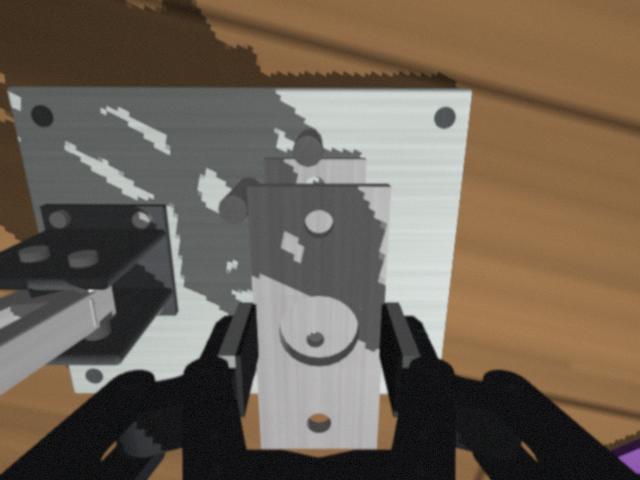

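Run:
```python
from h import *
for q in ((265,158),(365,158),(315,338),(316,180)): print(q,wj(p2w('wrist',q,.018)[0]))
for q in ((310,149),(235,206)): print(q,wj(p2w('wrist',q,.054)[0]))
```

```text
(265, 158) [0.053 0.02  0.018]
(365, 158) [ 0.053 -0.027  0.018]
(315, 338) [-0.044 -0.003  0.018]
(316, 180) [ 0.043 -0.004  0.018]
(310, 149) [ 0.061 -0.002  0.054]
(235, 206) [0.039 0.028 0.054]
```

Emit:
jog_arm([
  {"x": 0,"y": 0,"z": 0.06,"wx": 0,"wy": 0,"wz": 0},
  {"x": 0,"y": 0,"z": 0.12,"wx": 0,"wy": 0,"wz": 0},
  {"x": 0,"y": 0,"z": 0.18,"wx": 0,"wy": 0,"wz": 0},
  {"x": 0,"y": 0,"z": 0.23,"wx": 0,"wy": 0,"wz": 0},
  {"x": 0,"y": 0,"z": 0.255,"wx": 0,"wy": 0,"wz": 0},
  {"x": 0,"y": 0,"z": 0.265,"wx": 0,"wy": 0,"wz": 0},
  {"x": 0,"y": 0,"z": 0.27,"wx": 0,"wy": 0,"wz": 0},
  {"x": 0,"y": 0,"z": 0.27,"wx": 0,"wy": 0,"wz": 0},
])

```text
t: 26.22
eef_pos: [0.4801, 0.1145, 0.0173]
tool_rot: [-0.0, 0.993, 0.118, 0.001]
contact_force: [0.1, -0.2, -1.9]
gripper_width: 0.532
```

Emit:
jog_arm([
  {"x": 0,"y": 0,"z": 0.004,"wx": 0,"wy": 0,"wz": 0},
  {"x": 0,"y": 0,"z": 0.005,"wx": 0,"wy": 0,"wz": 0},
])

```text
t: 26.38
eef_pos: [0.4806, 0.1147, 0.0168]
tool_rot: [-0.0, 0.993, 0.118, 0.001]
contact_force: [0.7, -0.3, -1.3]
gripper_width: 0.533
```

Emit:
jog_arm([
  {"x": 0,"y": 0,"z": 0,"wx": 0,"wy": 0,"wz": 0},
  {"x": 0,"y": 0,"z": 0,"wx": 0,"wy": 0,"wz": 0},
  {"x": 0,"y": 0,"z": 0,"wx": 0,"wy": 0,"wz": 0},
  {"x": 0,"y": 0,"z": -0.1,"wx": 0,"wy": 0,"wz": 0},
  {"x": 0,"y": 0,"z": -0.25,"wx": 0,"wy": 0,"wz": 0},
  {"x": 0,"y": 0,"z": -0.4,"wx": 0,"wy": 0,"wz": 0},
  {"x": 0,"y": 0,"z": -0.6,"wx": 0,"wy": 0,"wz": 0},
  {"x": 0,"y": 0,"z": -0.8,"wx": 0,"wy": 0,"wz": 0},
  {"x": 0,"y": 0,"z": -1,"wx": 0,"wy": 0,"wz": 0},
  {"x": 0,"y": 0,"z": -1,"wx": 0,"wy": 0,"wz": 0},
], hand=0.3)

```text
t: 27.22
eef_pos: [0.4842, 0.1161, 0.2247]
tool_rot: [-0.001, 0.993, 0.118, 0.008]
contact_force: [2.3, 1.6, -0.4]
gripper_width: 0.65
```

Run:
```python
from h import *
state(); plates('top',.006)
plan((.52,-.06,.25,0),(.52,-.24,.25,-10.5),(.54,-.42,.2,-10.5))
```

```text
t 27.2 pos [0.484 0.116 0.225] yawx 13.5 tilt 0.9 F [ 2.325  1.635 -0.408] w 0.65 q [-0.013  0.211 -0.396  1.967  0.101  0.966 -1.792]
none {'bbox': [413.2, 303.1, 14.7, 36.8], 'confidence': 0.73}
none {'bbox': [360.4, 265.7, 37.3, 32.0], 'confidence': 0.62}
-> (0.52, -0.06, 0.25, 0) xyz [-0.015  0.895 -0.156] w [-0.    -0.002  0.075]
-> (0.52, -0.24, 0.25, -10.5) xyz [0.  0.9 0. ] w [0.    0.    0.058]
-> (0.54, -0.42, 0.2, -10.5) xyz [0.262 0.867 0.25 ] w [0. 0. 0.]
```

Emit:
jog_arm([
  {"x": 0,"y": 0.15,"z": -0.1,"wx": 0,"wy": 0,"wz": 0.02},
  {"x": -0.015,"y": 0.9,"z": -0.16,"wx": 0,"wy": -0.002,"wz": 0.075},
  {"x": -0.015,"y": 0.9,"z": -0.16,"wx": 0,"wy": -0.002,"wz": 0.075},
  {"x": -0.015,"y": 0.9,"z": -0.16,"wx": 0,"wy": -0.002,"wz": 0.075},
  {"x": -0.015,"y": 0.9,"z": -0.16,"wx": 0,"wy": -0.002,"wz": 0.075},
  {"x": -0.015,"y": 0.9,"z": -0.16,"wx": 0,"wy": -0.002,"wz": 0.075},
  {"x": -0.015,"y": 0.9,"z": -0.16,"wx": 0,"wy": -0.002,"wz": 0.075},
], hand=0.4)

```text
t: 27.9
eef_pos: [0.5193, -0.0627, 0.2492]
tool_rot: [-0.001, 1.0, -0.002, -0.001]
contact_force: [-0.4, 0.7, 0.5]
gripper_width: 0.699
```

Emit:
jog_arm([
  {"x": 0.05,"y": 0.15,"z": 0,"wx": 0,"wy": 0,"wz": 0.02},
  {"x": 0.15,"y": 0.95,"z": 0,"wx": 0,"wy": 0,"wz": 0.058},
  {"x": 0.15,"y": 0.95,"z": 0,"wx": 0,"wy": 0,"wz": 0.058},
  {"x": 0.15,"y": 0.95,"z": 0,"wx": 0,"wy": 0,"wz": 0.058},
  {"x": 0.15,"y": 0.95,"z": 0,"wx": 0,"wy": 0,"wz": 0.058},
  {"x": 0.15,"y": 0.95,"z": 0,"wx": 0,"wy": 0,"wz": 0.058},
  {"x": 0.15,"y": 0.95,"z": 0,"wx": 0,"wy": 0,"wz": 0.058},
])

```text
t: 28.48
eef_pos: [0.548, -0.2534, 0.2473]
tool_rot: [-0.001, 0.996, -0.094, -0.002]
contact_force: [-0.0, 1.2, 0.9]
gripper_width: 0.7
```

Run:
```python
from h import *
state(); plates()
plan((.53,-.43,.15,-10.5))
```

```text
t 28.5 pos [ 0.548 -0.253  0.247] yawx -10.8 tilt 0.29 F [-0.039  1.151  0.912] w 0.7 q [ 0.415  0.353 -0.109  1.705  0.042  1.091 -1.466]
conf 0.98 box [  0. 318.  32.  52.] c [440.   91.7] size [51.2 96.4] yaw -22.7
conf 0.97 box [235. 282.  65. 100.] c [ 438.7 -137.1] size [ 3.1 10.8] yaw -14.9
none {'bbox': [364.1, 368.6, 50.2, 82.7], 'confidence': 0.96}
conf 0.57 box [497. 107.  70. 120.] c [ 530.6 -451.7] size [ 52.7 111. ] yaw -10.7
conf 0.45 box [  0. 312.  33.  43.] c [453.7  85.6] size [50.4 83.2] yaw -22.7
-> (0.53, -0.43, 0.15, -10.5) xyz [0.074 0.903 0.487] w [-0.001  0.001  0.   ]
```

Still at (0.5306, -0.4517), yaw -10.7.

Emit:
jog_arm([
  {"x": 0.02,"y": 0.15,"z": 0,"wx": -0.001,"wy": 0.001,"wz": 0},
  {"x": 0.09,"y": 1,"z": 0.49,"wx": -0.001,"wy": 0.001,"wz": 0},
  {"x": 0.09,"y": 1,"z": 0.49,"wx": -0.001,"wy": 0.001,"wz": 0},
  {"x": 0.09,"y": 1,"z": 0.49,"wx": -0.001,"wy": 0.001,"wz": 0},
  {"x": 0.09,"y": 1,"z": 0.49,"wx": -0.001,"wy": 0.001,"wz": 0},
  {"x": 0.09,"y": 1,"z": 0.49,"wx": -0.001,"wy": 0.001,"wz": 0},
  {"x": 0.09,"y": 1,"z": 0.49,"wx": -0.001,"wy": 0.001,"wz": 0},
  {"x": 0.09,"y": 1,"z": 0.49,"wx": -0.001,"wy": 0.001,"wz": 0},
])

```text
t: 29.25
eef_pos: [0.5292, -0.4484, 0.1474]
tool_rot: [-0.001, 0.996, -0.091, -0.002]
contact_force: [-0.7, 0.5, 0.3]
gripper_width: 0.701
```

Run:
```python
from h import *
state(); c=[x for x in plates() if x[0][1]<-.42][0]
plan((*c[0],.02,c[1]),(*c[0],.0,c[1]))
```

```text
t 29.2 pos [ 0.529 -0.448  0.147] yawx -10.5 tilt 0.24 F [-0.735  0.503  0.343] w 0.701 q [ 0.648  0.588 -0.051  1.573  0.034  0.986 -1.167]
none {'bbox': [0.0, 353.3, 60.8, 109.7], 'confidence': 0.88}
conf 0.69 box [288. 141.  70. 147.] c [ 530.9 -452.5] size [ 50.1 111.3] yaw -10.5
none {'bbox': [156.5, 456.9, 10.6, 23.1], 'confidence': 0.66}
-> (np.float64(0.5309409790039062), np.float64(-0.45253948974609376), 0.02, -10.518875122070312) xyz [0.003 0.031 0.648] w [-0.     0.     0.001]
-> (np.float64(0.5309409790039062), np.float64(-0.45253948974609376), 0.0, -10.518875122070312) xyz [0.  0.  0.1] w [0. 0. 0.]
```

Emit:
jog_arm([
  {"x": 0.003,"y": 0.03,"z": 0.15,"wx": 0,"wy": 0,"wz": 0.001},
  {"x": 0.003,"y": 0.03,"z": 0.3,"wx": 0,"wy": 0,"wz": 0.001},
  {"x": 0.003,"y": 0.03,"z": 0.45,"wx": 0,"wy": 0,"wz": 0.001},
  {"x": 0.003,"y": 0.03,"z": 0.55,"wx": 0,"wy": 0,"wz": 0.001},
  {"x": 0.003,"y": 0.03,"z": 0.62,"wx": 0,"wy": 0,"wz": 0.001},
  {"x": 0.003,"y": 0.03,"z": 0.68,"wx": 0,"wy": 0,"wz": 0.001},
  {"x": 0.003,"y": 0.03,"z": 0.72,"wx": 0,"wy": 0,"wz": 0.001},
  {"x": 0.003,"y": 0.03,"z": 0.735,"wx": 0,"wy": 0,"wz": 0.001},
  {"x": 0.003,"y": 0.03,"z": 0.735,"wx": 0,"wy": 0,"wz": 0.001},
  {"x": 0.003,"y": 0.03,"z": 0.735,"wx": 0,"wy": 0,"wz": 0.001},
])

```text
t: 30.18
eef_pos: [0.5317, -0.4528, 0.0036]
tool_rot: [-0.0, 0.996, -0.091, 0.001]
contact_force: [0.2, -0.0, 0.0]
gripper_width: 0.698
```

Emit:
jog_arm([
  {"x": 0,"y": 0,"z": 0.01,"wx": 0,"wy": 0,"wz": 0},
  {"x": 0,"y": 0,"z": 0.02,"wx": 0,"wy": 0,"wz": 0},
  {"x": 0,"y": 0,"z": 0.029,"wx": 0,"wy": 0,"wz": 0},
  {"x": 0,"y": 0,"z": 0.029,"wx": 0,"wy": 0,"wz": 0},
])

```text
t: 30.52
eef_pos: [0.5316, -0.4528, -0.0023]
tool_rot: [-0.0, 0.996, -0.091, 0.0]
contact_force: [-0.5, -0.1, -0.4]
gripper_width: 0.702
```

Emit:
jog_arm([
  {"x": 0,"y": 0,"z": 0,"wx": 0,"wy": 0,"wz": 0},
  {"x": 0,"y": 0,"z": 0,"wx": 0,"wy": 0,"wz": 0},
  {"x": 0,"y": 0,"z": 0,"wx": 0,"wy": 0,"wz": 0},
  {"x": 0,"y": 0,"z": 0,"wx": 0,"wy": 0,"wz": 0},
  {"x": 0,"y": 0,"z": 0,"wx": 0,"wy": 0,"wz": 0},
  {"x": 0,"y": 0,"z": 0,"wx": 0,"wy": 0,"wz": 0},
  {"x": 0,"y": 0,"z": 0,"wx": 0,"wy": 0,"wz": 0},
], hand=-1, grip_force=60)

```text
t: 31.1
eef_pos: [0.5318, -0.4531, -0.0019]
tool_rot: [-0.0, 0.996, -0.091, 0.001]
contact_force: [-0.8, -0.4, 5.6]
gripper_width: 0.536
```

Emit:
jog_arm([
  {"x": 0,"y": 0,"z": -0.05,"wx": 0,"wy": 0,"wz": 0},
  {"x": 0,"y": 0,"z": -0.1,"wx": 0,"wy": 0,"wz": 0},
  {"x": 0,"y": 0,"z": -0.2,"wx": 0,"wy": 0,"wz": 0},
  {"x": 0,"y": 0,"z": -0.4,"wx": 0,"wy": 0,"wz": 0},
  {"x": 0,"y": 0,"z": -0.6,"wx": 0,"wy": 0,"wz": 0},
  {"x": 0,"y": 0,"z": -0.75,"wx": 0,"wy": 0,"wz": 0},
  {"x": 0,"y": 0,"z": -0.8,"wx": 0,"wy": 0,"wz": 0},
  {"x": 0,"y": 0,"z": -0.8,"wx": 0,"wy": 0,"wz": 0},
])

```text
t: 31.77
eef_pos: [0.5332, -0.4542, 0.1624]
tool_rot: [0.002, 0.996, -0.091, 0.004]
contact_force: [0.1, -0.3, -2.2]
gripper_width: 0.533
```

Run:
```python
from h import *
state()
plan((.54,-.26,.16,-2),(.53,-.07,.16,7),(.51,.04,.16,13.6))
```

```text
t 31.8 pos [ 0.533 -0.454  0.162] yawx -10.5 tilt 0.46 F [ 0.084 -0.336 -2.243] w 0.533 q [ 0.651  0.577 -0.05   1.554  0.032  1.003 -1.161]
-> (0.54, -0.26, 0.16, -2) xyz [-0.143 -0.961  0.008] w [ 0.001 -0.002 -0.047]
-> (0.53, -0.07, 0.16, 7) xyz [-0.083 -0.948  0.   ] w [ 0.    0.   -0.05]
-> (0.51, 0.04, 0.16, 13.6) xyz [-0.032 -0.558  0.   ] w [ 0.     0.    -0.037]
```

Emit:
jog_arm([
  {"x": -0.02,"y": -0.15,"z": 0,"wx": 0.001,"wy": -0.002,"wz": -0.01},
  {"x": -0.05,"y": -0.33,"z": 0,"wx": 0.001,"wy": -0.002,"wz": -0.02},
  {"x": -0.08,"y": -0.5,"z": 0,"wx": 0.001,"wy": -0.002,"wz": -0.03},
  {"x": -0.1,"y": -0.67,"z": 0,"wx": 0.001,"wy": -0.002,"wz": -0.047},
  {"x": -0.13,"y": -0.83,"z": 0,"wx": 0.001,"wy": -0.002,"wz": -0.047},
  {"x": -0.143,"y": -0.96,"z": 0,"wx": 0.001,"wy": -0.002,"wz": -0.047},
  {"x": -0.143,"y": -0.96,"z": 0,"wx": 0.001,"wy": -0.002,"wz": -0.047},
])

```text
t: 32.35
eef_pos: [0.5398, -0.2518, 0.1592]
tool_rot: [-0.003, 1.0, -0.013, -0.001]
contact_force: [0.5, 0.8, -1.5]
gripper_width: 0.534
```

Emit:
jog_arm([
  {"x": -0.02,"y": -0.15,"z": 0,"wx": 0,"wy": 0,"wz": -0.01},
  {"x": -0.03,"y": -0.33,"z": 0,"wx": 0,"wy": 0,"wz": -0.03},
  {"x": -0.05,"y": -0.5,"z": 0,"wx": 0,"wy": 0,"wz": -0.05},
  {"x": -0.06,"y": -0.67,"z": 0,"wx": 0,"wy": 0,"wz": -0.05},
  {"x": -0.07,"y": -0.83,"z": 0,"wx": 0,"wy": 0,"wz": -0.05},
  {"x": -0.083,"y": -0.95,"z": 0,"wx": 0,"wy": 0,"wz": -0.05},
  {"x": -0.083,"y": -0.95,"z": 0,"wx": 0,"wy": 0,"wz": -0.05},
])

```text
t: 32.93
eef_pos: [0.5265, -0.0547, 0.1586]
tool_rot: [-0.005, 0.998, 0.07, -0.003]
contact_force: [-0.3, 0.0, -1.6]
gripper_width: 0.533
```

Emit:
jog_arm([
  {"x": -0.02,"y": -0.15,"z": 0,"wx": 0,"wy": 0,"wz": -0.02},
  {"x": -0.03,"y": -0.3,"z": 0,"wx": 0,"wy": 0,"wz": -0.037},
  {"x": -0.03,"y": -0.45,"z": 0,"wx": 0,"wy": 0,"wz": -0.037},
  {"x": -0.03,"y": -0.55,"z": 0,"wx": 0,"wy": 0,"wz": -0.037},
  {"x": -0.03,"y": -0.56,"z": 0,"wx": 0,"wy": 0,"wz": -0.037},
  {"x": -0.03,"y": -0.56,"z": 0,"wx": 0,"wy": 0,"wz": -0.037},
])

```text
t: 33.43
eef_pos: [0.5038, 0.0562, 0.1583]
tool_rot: [-0.005, 0.992, 0.129, -0.004]
contact_force: [0.1, -0.4, -1.5]
gripper_width: 0.535
```

Run:
```python
from h import *
state()
plan((*jw(-.002,-.005,.14),13.6),(*jw(-.002,-.005,.07),13.6))
```

```text
t 33.4 pos [0.504 0.056 0.158] yawx 14.8 tilt 0.72 F [ 0.14  -0.358 -1.533] w 0.535 q [ 0.04   0.315 -0.318  2.001  0.115  0.85  -1.652]
-> (np.float64(0.47973091029190035), np.float64(0.11397003742781478), np.float64(0.14), 13.6) xyz [-0.042 -0.309  0.095] w [-0.003  0.002  0.007]
-> (np.float64(0.47973091029190035), np.float64(0.11397003742781478), np.float64(0.07), 13.6) xyz [0.   0.   0.35] w [0. 0. 0.]
```

Emit:
jog_arm([
  {"x": -0.042,"y": -0.12,"z": 0.03,"wx": -0.003,"wy": 0.002,"wz": 0.007},
  {"x": -0.042,"y": -0.24,"z": 0.06,"wx": -0.003,"wy": 0.002,"wz": 0.007},
  {"x": -0.042,"y": -0.31,"z": 0.08,"wx": -0.003,"wy": 0.002,"wz": 0.007},
  {"x": -0.042,"y": -0.31,"z": 0.1,"wx": -0.003,"wy": 0.002,"wz": 0.007},
  {"x": -0.042,"y": -0.31,"z": 0.15,"wx": -0.003,"wy": 0.002,"wz": 0.007},
  {"x": -0.042,"y": -0.31,"z": 0.25,"wx": -0.003,"wy": 0.002,"wz": 0.007},
  {"x": -0.042,"y": -0.31,"z": 0.35,"wx": -0.003,"wy": 0.002,"wz": 0.007},
  {"x": -0.042,"y": -0.31,"z": 0.43,"wx": -0.003,"wy": 0.002,"wz": 0.007},
  {"x": -0.042,"y": -0.31,"z": 0.45,"wx": -0.003,"wy": 0.002,"wz": 0.007},
  {"x": -0.042,"y": -0.31,"z": 0.45,"wx": -0.003,"wy": 0.002,"wz": 0.007},
  {"x": -0.042,"y": -0.31,"z": 0.45,"wx": -0.003,"wy": 0.002,"wz": 0.007},
])

```text
t: 34.35
eef_pos: [0.4794, 0.1137, 0.0689]
tool_rot: [-0.0, 0.993, 0.117, -0.0]
contact_force: [0.8, -0.1, -1.2]
gripper_width: 0.541
```

Run:
```python
from h import *
state(); print(wj(monitor.get_obs()['eef_pos']))
plan((*jw(-.002,-.005,.0225),13.6))
```

```text
t 34.4 pos [0.479 0.114 0.069] yawx 13.5 tilt 0.06 F [ 0.816 -0.142 -1.219] w 0.541 q [-0.107  0.431 -0.305  2.1    0.21   0.639 -1.891]
[-0.002 -0.005  0.069]
-> (np.float64(0.47973091029190035), np.float64(0.11397003742781478), np.float64(0.0225), 13.6) xyz [ 0.002 -0.001  0.232] w [-0.     0.    -0.001]
```

Emit:
jog_arm([
  {"x": 0.002,"y": 0,"z": 0.06,"wx": 0,"wy": 0,"wz": 0},
  {"x": 0.002,"y": 0,"z": 0.12,"wx": 0,"wy": 0,"wz": 0},
  {"x": 0.002,"y": 0,"z": 0.17,"wx": 0,"wy": 0,"wz": 0},
  {"x": 0.002,"y": 0,"z": 0.2,"wx": 0,"wy": 0,"wz": 0},
  {"x": 0.002,"y": 0,"z": 0.225,"wx": 0,"wy": 0,"wz": 0},
  {"x": 0.002,"y": 0,"z": 0.235,"wx": 0,"wy": 0,"wz": 0},
  {"x": 0.002,"y": 0,"z": 0.235,"wx": 0,"wy": 0,"wz": 0},
  {"x": 0.002,"y": 0,"z": 0.235,"wx": 0,"wy": 0,"wz": 0},
])

```text
t: 35.02
eef_pos: [0.4801, 0.114, 0.0222]
tool_rot: [-0.0, 0.993, 0.117, 0.0]
contact_force: [0.4, -0.4, -2.0]
gripper_width: 0.535
```

Emit:
jog_arm([
  {"x": 0,"y": 0,"z": 0,"wx": 0,"wy": 0,"wz": 0},
  {"x": 0,"y": 0,"z": 0,"wx": 0,"wy": 0,"wz": 0},
  {"x": 0,"y": 0,"z": 0,"wx": 0,"wy": 0,"wz": 0},
  {"x": 0,"y": 0,"z": -0.1,"wx": 0,"wy": 0,"wz": 0},
  {"x": 0,"y": 0,"z": -0.25,"wx": 0,"wy": 0,"wz": 0},
  {"x": 0,"y": 0,"z": -0.4,"wx": 0,"wy": 0,"wz": 0},
  {"x": 0,"y": 0,"z": -0.55,"wx": 0,"wy": 0,"wz": 0},
  {"x": 0,"y": 0,"z": -0.6,"wx": 0,"wy": 0,"wz": 0},
  {"x": 0,"y": 0,"z": -0.6,"wx": 0,"wy": 0,"wz": 0},
], hand=0.3)

```text
t: 35.77
eef_pos: [0.4822, 0.1145, 0.145]
tool_rot: [-0.001, 0.993, 0.117, 0.003]
contact_force: [0.5, 0.7, -0.2]
gripper_width: 0.654
```

Run:
```python
from h import *
state(); print(wj(monitor.get_obs()['eef_pos'])); a=cams.read_camera('wrist'); save(a,'w8.png')
plan((*jw(0,-.07,.14),13.6),(*jw(0,-.07,.02),13.6))
```

```text
t 35.8 pos [0.482 0.115 0.145] yawx 13.5 tilt 0.37 F [ 0.538  0.654 -0.157] w 0.654 q [-0.067  0.313 -0.344  2.046  0.145  0.799 -1.832]
[ 0.001 -0.005  0.145]
-> (np.float64(0.49694873663003636), np.float64(0.05126001864142157), np.float64(0.14), 13.6) xyz [0.005 0.324 0.015] w [-0.    -0.001 -0.001]
-> (np.float64(0.49694873663003636), np.float64(0.05126001864142157), np.float64(0.02), 13.6) xyz [0.  0.  0.6] w [0. 0. 0.]
```

View pics/w8.png

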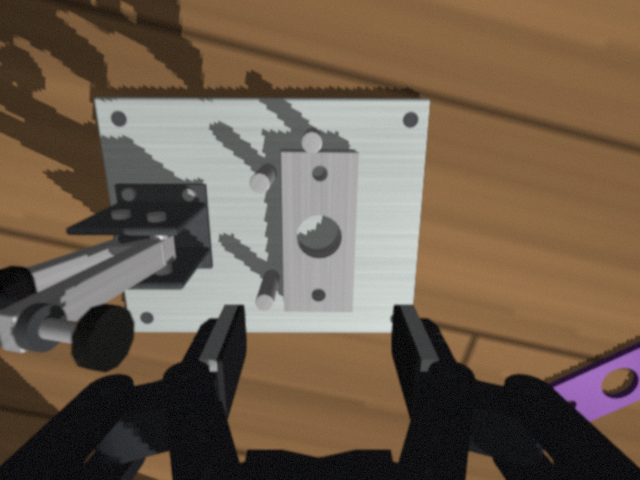

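Emit:
jog_arm([
  {"x": 0,"y": 0.15,"z": 0,"wx": 0,"wy": -0.001,"wz": 0},
  {"x": 0,"y": 0.3,"z": 0,"wx": 0,"wy": -0.001,"wz": 0},
  {"x": 0,"y": 0.33,"z": 0.05,"wx": 0,"wy": -0.001,"wz": 0},
  {"x": 0,"y": 0.33,"z": 0.2,"wx": 0,"wy": -0.001,"wz": 0},
  {"x": 0,"y": 0.33,"z": 0.35,"wx": 0,"wy": -0.001,"wz": 0},
  {"x": 0,"y": 0.33,"z": 0.45,"wx": 0,"wy": -0.001,"wz": 0},
  {"x": 0,"y": 0.33,"z": 0.55,"wx": 0,"wy": -0.001,"wz": 0},
  {"x": 0,"y": 0.33,"z": 0.6,"wx": 0,"wy": -0.001,"wz": 0},
  {"x": 0,"y": 0.33,"z": 0.62,"wx": 0,"wy": -0.001,"wz": 0},
  {"x": 0,"y": 0.33,"z": 0.62,"wx": 0,"wy": -0.001,"wz": 0},
  {"x": 0,"y": 0.33,"z": 0.62,"wx": 0,"wy": -0.001,"wz": 0},
], hand=-1, grip_force=30)

```text
t: 36.73
eef_pos: [0.4969, 0.0502, 0.0193]
tool_rot: [-0.0, 0.993, 0.117, 0.0]
contact_force: [0.2, -0.8, 0.9]
gripper_width: -0.002
```

Run:
```python
from h import *
state(); print(wj(monitor.get_obs()['eef_pos']))
plan((*jw(0,-.07,.0155),13.6),(*jw(0,-.047,.0155),13.6))
```

```text
t 36.7 pos [0.497 0.05  0.019] yawx 13.5 tilt 0.05 F [ 0.154 -0.769  0.904] w -0.002 q [-0.02   0.524 -0.252  2.107  0.245  0.537 -1.786]
[-0.    -0.071  0.019]
-> (np.float64(0.49694873663003636), np.float64(0.05126001864142157), np.float64(0.0155), 13.6) xyz [ 0.002 -0.005  0.019] w [-0.    -0.    -0.001]
-> (np.float64(0.49154415173731014), np.float64(0.07361601251638306), np.float64(0.0155), 13.6) xyz [ 0.    -0.115  0.   ] w [0. 0. 0.]
```

Emit:
jog_arm([
  {"x": 0,"y": 0,"z": 0.018,"wx": 0,"wy": 0,"wz": 0},
  {"x": 0,"y": 0,"z": 0.018,"wx": 0,"wy": 0,"wz": 0},
  {"x": 0,"y": -0.05,"z": 0.018,"wx": 0,"wy": 0,"wz": 0},
  {"x": 0,"y": -0.09,"z": 0.018,"wx": 0,"wy": 0,"wz": 0},
  {"x": 0,"y": -0.105,"z": 0.018,"wx": 0,"wy": 0,"wz": 0},
  {"x": 0,"y": -0.105,"z": 0.018,"wx": 0,"wy": 0,"wz": 0},
])

```text
t: 37.23
eef_pos: [0.4918, 0.0725, 0.016]
tool_rot: [-0.001, 0.993, 0.118, 0.0]
contact_force: [0.6, -0.2, 0.1]
gripper_width: -0.001
```

Emit:
jog_arm([
  {"x": 0,"y": -0.01,"z": 0,"wx": 0,"wy": 0,"wz": 0},
  {"x": 0,"y": -0.02,"z": 0,"wx": 0,"wy": 0,"wz": 0},
  {"x": 0,"y": -0.03,"z": 0,"wx": 0,"wy": 0,"wz": 0},
  {"x": 0,"y": -0.03,"z": 0,"wx": 0,"wy": 0,"wz": 0},
])

```text
t: 37.57
eef_pos: [0.4904, 0.0784, 0.016]
tool_rot: [-0.001, 0.993, 0.119, 0.0]
contact_force: [0.3, -0.3, 0.3]
gripper_width: -0.002
```

Run:
```python
from h import *
state(); print(wj(monitor.get_obs()['eef_pos']))
```

```text
t 37.6 pos [0.49  0.078 0.016] yawx 13.6 tilt 0.09 F [ 0.265 -0.326  0.343] w -0.002 q [-0.08   0.527 -0.249  2.115  0.247  0.526 -1.844]
[ 0.    -0.042  0.016]
```

Emit:
jog_arm([
  {"x": 0,"y": -0.008,"z": 0,"wx": 0,"wy": 0,"wz": 0},
  {"x": 0,"y": -0.015,"z": 0,"wx": 0,"wy": 0,"wz": 0},
  {"x": 0,"y": -0.015,"z": 0,"wx": 0,"wy": 0,"wz": 0},
])

```text
t: 37.82
eef_pos: [0.4896, 0.0811, 0.016]
tool_rot: [-0.001, 0.993, 0.118, 0.0]
contact_force: [-0.0, -1.4, 0.3]
gripper_width: 0.001
```

Emit:
jog_arm([
  {"x": 0,"y": -0.008,"z": 0,"wx": 0,"wy": 0,"wz": 0},
  {"x": 0,"y": -0.012,"z": 0,"wx": 0,"wy": 0,"wz": 0},
  {"x": 0,"y": -0.012,"z": 0,"wx": 0,"wy": 0,"wz": 0},
])

```text
t: 38.07
eef_pos: [0.4893, 0.0823, 0.016]
tool_rot: [0.0, 0.993, 0.118, 0.0]
contact_force: [1.7, -5.2, 0.2]
gripper_width: 0.002
```

Emit:
jog_arm([
  {"x": 0,"y": -0.008,"z": 0,"wx": 0,"wy": 0,"wz": 0},
  {"x": 0,"y": -0.012,"z": 0,"wx": 0,"wy": 0,"wz": 0},
  {"x": 0,"y": -0.012,"z": 0,"wx": 0,"wy": 0,"wz": 0},
])

```text
t: 38.32
eef_pos: [0.4892, 0.0824, 0.016]
tool_rot: [0.001, 0.993, 0.117, 0.0]
contact_force: [1.9, -7.7, -0.2]
gripper_width: -0.003
```

Emit:
jog_arm([
  {"x": 0,"y": -0.01,"z": 0,"wx": 0,"wy": 0,"wz": 0},
  {"x": 0,"y": -0.025,"z": 0,"wx": 0,"wy": 0,"wz": 0},
  {"x": 0,"y": -0.025,"z": 0,"wx": 0,"wy": 0,"wz": 0},
  {"x": 0,"y": -0.025,"z": 0,"wx": 0,"wy": 0,"wz": 0},
])

```text
t: 38.65
eef_pos: [0.489, 0.0827, 0.0161]
tool_rot: [0.004, 0.993, 0.115, 0.0]
contact_force: [4.3, -13.5, 0.6]
gripper_width: -0.003
```

Emit:
jog_arm([
  {"x": 0,"y": 0.06,"z": 0,"wx": 0,"wy": 0,"wz": 0},
  {"x": 0,"y": 0.1,"z": 0,"wx": 0,"wy": 0,"wz": 0},
  {"x": 0,"y": 0.13,"z": -0.1,"wx": 0,"wy": 0,"wz": 0},
  {"x": 0,"y": 0.13,"z": -0.25,"wx": 0,"wy": 0,"wz": 0},
  {"x": 0,"y": 0.13,"z": -0.3,"wx": 0,"wy": 0,"wz": 0},
  {"x": 0,"y": 0.13,"z": -0.3,"wx": 0,"wy": 0,"wz": 0},
])

```text
t: 39.15
eef_pos: [0.4967, 0.0587, 0.0787]
tool_rot: [0.003, 0.993, 0.115, 0.003]
contact_force: [0.6, -0.1, 0.6]
gripper_width: 0.002
```

Run:
```python
from h import *
state(); print(wj(monitor.get_obs()['eef_pos']))
plan((*jw(-.09,-.07,.08),13.6),(*jw(-.09,-.003,.08),13.6),(*jw(-.09,-.003,.016),13.6))
```

```text
t 39.1 pos [0.497 0.059 0.079] yawx 13.2 tilt 0.47 F [ 0.57  -0.144  0.563] w 0.002 q [-0.013  0.419 -0.284  2.083  0.199  0.659 -1.771]
[ 0.002 -0.063  0.079]
-> (np.float64(0.40946876059757836), np.float64(0.030111642974231953), np.float64(0.08), 13.6) xyz [-0.458  0.04  -0.008] w [ 0.002 -0.001 -0.002]
-> (np.float64(0.393724969823115), np.float64(0.09523562513172845), np.float64(0.08), 13.6) xyz [ 0.    -0.335  0.   ] w [0. 0. 0.]
-> (np.float64(0.393724969823115), np.float64(0.09523562513172845), np.float64(0.016), 13.6) xyz [0.   0.   0.32] w [0. 0. 0.]
```

Emit:
jog_arm([
  {"x": -0.12,"y": 0.04,"z": -0.01,"wx": 0.002,"wy": -0.001,"wz": -0.002},
  {"x": -0.25,"y": 0.04,"z": -0.01,"wx": 0.002,"wy": -0.001,"wz": -0.002},
  {"x": -0.35,"y": 0.04,"z": -0.01,"wx": 0.002,"wy": -0.001,"wz": -0.002},
  {"x": -0.4,"y": 0.04,"z": -0.01,"wx": 0.002,"wy": -0.001,"wz": -0.002},
  {"x": -0.41,"y": -0.05,"z": -0.01,"wx": 0.002,"wy": -0.001,"wz": -0.002},
  {"x": -0.41,"y": -0.15,"z": -0.01,"wx": 0.002,"wy": -0.001,"wz": -0.002},
  {"x": -0.41,"y": -0.25,"z": -0.01,"wx": 0.002,"wy": -0.001,"wz": -0.002},
  {"x": -0.41,"y": -0.3,"z": -0.01,"wx": 0.002,"wy": -0.001,"wz": -0.002},
  {"x": -0.41,"y": -0.3,"z": -0.01,"wx": 0.002,"wy": -0.001,"wz": -0.002},
])

```text
t: 39.9
eef_pos: [0.403, 0.1014, 0.0796]
tool_rot: [-0.001, 0.993, 0.12, 0.001]
contact_force: [0.6, 0.6, -1.4]
gripper_width: 0.001
```

Run:
```python
from h import *
state(); print(wj(monitor.get_obs()['eef_pos']))
plan((*jw(-.078,-.002,.04),13.6),(*jw(-.078,-.002,.016),13.6))
```

```text
t 39.9 pos [0.403 0.101 0.08 ] yawx 13.8 tilt 0.12 F [ 0.58   0.649 -1.402] w 0.001 q [-0.103  0.313 -0.335  2.263  0.182  0.587 -1.904]
[-0.08   0.001  0.08 ]
-> (np.float64(0.40515398467558505), np.float64(0.09902740828771438), np.float64(0.04), 13.6) xyz [0.007 0.014 0.198] w [-0.    -0.001  0.001]
-> (np.float64(0.40515398467558505), np.float64(0.09902740828771438), np.float64(0.016), 13.6) xyz [0.   0.   0.12] w [0. 0. 0.]
```

Emit:
jog_arm([
  {"x": 0.005,"y": 0.012,"z": 0.05,"wx": 0,"wy": -0.001,"wz": 0.001},
  {"x": 0.005,"y": 0.012,"z": 0.12,"wx": 0,"wy": -0.001,"wz": 0.001},
  {"x": 0.005,"y": 0.012,"z": 0.2,"wx": 0,"wy": -0.001,"wz": 0.001},
  {"x": 0.005,"y": 0.012,"z": 0.26,"wx": 0,"wy": -0.001,"wz": 0.001},
  {"x": 0.005,"y": 0.012,"z": 0.29,"wx": 0,"wy": -0.001,"wz": 0.001},
  {"x": 0.005,"y": 0.012,"z": 0.31,"wx": 0,"wy": -0.001,"wz": 0.001},
  {"x": 0.005,"y": 0.012,"z": 0.315,"wx": 0,"wy": -0.001,"wz": 0.001},
  {"x": 0.005,"y": 0.012,"z": 0.315,"wx": 0,"wy": -0.001,"wz": 0.001},
])

```text
t: 40.57
eef_pos: [0.4048, 0.0991, 0.0165]
tool_rot: [-0.0, 0.993, 0.119, -0.001]
contact_force: [0.5, -0.8, -0.8]
gripper_width: -0.005
```

Run:
```python
from h import *
state(); print(wj(monitor.get_obs()['eef_pos']))
plan((*jw(-.07,-.002,.016),13.6))
```

```text
t 40.6 pos [0.405 0.099 0.016] yawx 13.6 tilt 0.09 F [ 0.549 -0.821 -0.769] w -0.005 q [-0.159  0.446 -0.269  2.291  0.274  0.435 -1.986]
[-0.078 -0.002  0.016]
-> (np.float64(0.4129299825451369), np.float64(0.10090726390257568), np.float64(0.016), 13.6) xyz [0.042 0.001 0.002] w [-0.     0.001  0.   ]
```

Emit:
jog_arm([
  {"x": 0.015,"y": 0,"z": 0,"wx": 0,"wy": 0,"wz": 0},
  {"x": 0.03,"y": 0,"z": 0,"wx": 0,"wy": 0,"wz": 0},
  {"x": 0.04,"y": 0,"z": 0,"wx": 0,"wy": 0,"wz": 0},
  {"x": 0.04,"y": 0,"z": 0,"wx": 0,"wy": 0,"wz": 0},
])

```text
t: 40.9
eef_pos: [0.4137, 0.1014, 0.0169]
tool_rot: [-0.001, 0.993, 0.118, 0.0]
contact_force: [-0.1, 0.8, -0.5]
gripper_width: 0.002
```

Emit:
jog_arm([
  {"x": 0.01,"y": 0,"z": 0,"wx": 0,"wy": 0,"wz": 0},
  {"x": 0.015,"y": 0,"z": 0,"wx": 0,"wy": 0,"wz": 0},
  {"x": 0.015,"y": 0,"z": 0,"wx": 0,"wy": 0,"wz": 0},
])

```text
t: 41.15
eef_pos: [0.4161, 0.1018, 0.0168]
tool_rot: [-0.0, 0.993, 0.118, -0.001]
contact_force: [-2.5, -1.1, 1.2]
gripper_width: 0.005
```

Emit:
jog_arm([
  {"x": 0.01,"y": 0,"z": 0,"wx": 0,"wy": 0,"wz": 0},
  {"x": 0.015,"y": 0,"z": 0,"wx": 0,"wy": 0,"wz": 0},
  {"x": 0.015,"y": 0,"z": 0,"wx": 0,"wy": 0,"wz": 0},
])

```text
t: 41.4
eef_pos: [0.4164, 0.1017, 0.0165]
tool_rot: [0.001, 0.993, 0.119, -0.003]
contact_force: [-7.7, -0.6, 7.4]
gripper_width: -0.002
```

Emit:
jog_arm([
  {"x": 0.01,"y": 0,"z": -0.005,"wx": 0,"wy": 0,"wz": 0},
  {"x": 0.018,"y": 0,"z": -0.005,"wx": 0,"wy": 0,"wz": 0},
  {"x": 0.018,"y": 0,"z": -0.005,"wx": 0,"wy": 0,"wz": 0},
])

```text
t: 41.65
eef_pos: [0.4167, 0.1014, 0.0167]
tool_rot: [0.002, 0.993, 0.119, -0.006]
contact_force: [-7.6, -1.4, 3.0]
gripper_width: -0.001
```

Run:
```python
from h import *
state(); print(wj(monitor.get_obs()['eef_pos']))
```

```text
t 41.6 pos [0.417 0.101 0.017] yawx 13.6 tilt 0.73 F [-7.634 -1.358  2.97 ] w -0.001 q [-0.154  0.462 -0.272  2.256  0.269  0.466 -1.974]
[-0.066 -0.002  0.017]
```

Emit:
jog_arm([
  {"x": 0.015,"y": 0,"z": 0,"wx": 0,"wy": 0,"wz": 0},
  {"x": 0.03,"y": 0,"z": 0,"wx": 0,"wy": 0,"wz": 0},
  {"x": 0.03,"y": 0,"z": 0,"wx": 0,"wy": 0,"wz": 0},
  {"x": 0.03,"y": 0,"z": 0,"wx": 0,"wy": 0,"wz": 0},
])

```text
t: 41.98
eef_pos: [0.4166, 0.1012, 0.0162]
tool_rot: [0.003, 0.993, 0.119, -0.012]
contact_force: [-18.6, -1.5, 22.8]
gripper_width: -0.005
```

Emit:
jog_arm([
  {"x": -0.03,"y": 0,"z": 0,"wx": 0,"wy": 0,"wz": 0},
  {"x": -0.06,"y": 0,"z": 0,"wx": 0,"wy": 0,"wz": 0},
  {"x": -0.06,"y": 0,"z": -0.1,"wx": 0,"wy": 0,"wz": 0},
  {"x": -0.06,"y": 0,"z": -0.25,"wx": 0,"wy": 0,"wz": 0},
  {"x": -0.06,"y": 0,"z": -0.4,"wx": 0,"wy": 0,"wz": 0},
  {"x": -0.06,"y": 0,"z": -0.5,"wx": 0,"wy": 0,"wz": 0},
  {"x": -0.06,"y": 0,"z": -0.6,"wx": 0,"wy": 0,"wz": 0},
  {"x": -0.06,"y": 0,"z": -0.6,"wx": 0,"wy": 0,"wz": 0},
])

```text
t: 42.65
eef_pos: [0.4109, 0.1005, 0.1401]
tool_rot: [0.003, 0.993, 0.119, -0.007]
contact_force: [1.1, 0.1, 0.2]
gripper_width: -0.001
```

Run:
```python
from h import *
state(); print(wj(monitor.get_obs()['eef_pos']))
plan((*jw(-.02,-.07,.14),13.6),(*jw(0,-.065,.0155),13.6),(*jw(-.03,-.002,.16),13.6))
```

```text
t 42.6 pos [0.411 0.1   0.14 ] yawx 13.7 tilt 0.89 F [1.091 0.107 0.218] w -0.001 q [-0.059  0.222 -0.367  2.189  0.115  0.765 -1.835]
[-0.072 -0.002  0.14 ]
-> (np.float64(0.47750874195615683), np.float64(0.04656037960426833), np.float64(0.14), 13.6) xyz [ 0.26   0.341 -0.002] w [0.001 0.005 0.   ]
-> (np.float64(0.49577382687074806), np.float64(0.05612001730989147), np.float64(0.0155), 13.6) xyz [ 0.1   -0.025  0.623] w [0. 0. 0.]
-> (np.float64(0.451809971892896), np.float64(0.11030654197688218), np.float64(0.16), 13.6) xyz [-0.15  -0.315 -0.723] w [0. 0. 0.]
```

Run:
```python
from h import *
a=cams.read_camera('wrist'); save(a,'w9f.png'); c=w2p('wrist',jw(0,0,.03))[0]; print(c)
x0,y0=int(c[0])-100,max(int(c[1])-110,0)
s=a[y0:y0+190,x0:x0+210]; print(x0,y0); save(cv2.resize(s,None,fx=3.15,fy=3.15,interpolation=cv2.INTER_CUBIC),'w9.png')
```

```text
[313.518 110.424]
213 0
```

View pics/w9.png

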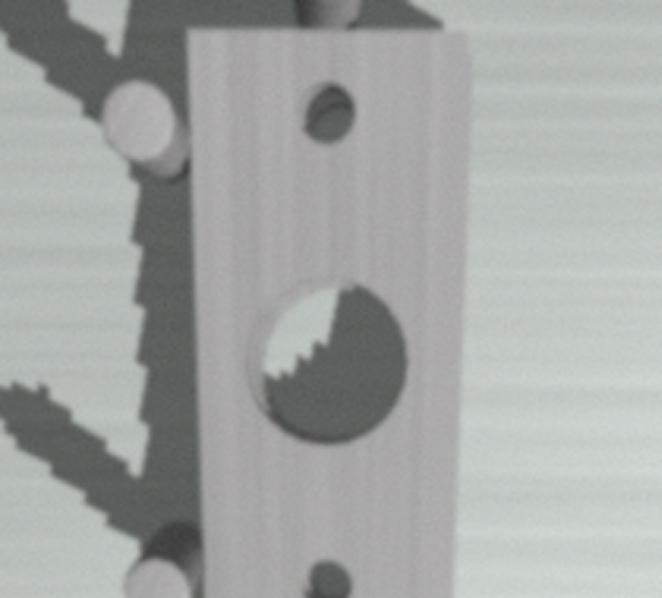

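Run:
```python
from h import *
plan((*jw(.01,-.067,.14),13.6),(*jw(.01,-.067,.016),13.6))
```

```text
-> (np.float64(0.5059637881114032), np.float64(0.05652583736108013), np.float64(0.14), 13.6) xyz [ 0.415  0.325 -0.014] w [0.001 0.005 0.   ]
-> (np.float64(0.5059637881114032), np.float64(0.05652583736108013), np.float64(0.016), 13.6) xyz [0.   0.   0.62] w [0. 0. 0.]
```

Emit:
jog_arm([
  {"x": 0.1,"y": 0.15,"z": 0,"wx": 0.001,"wy": 0.005,"wz": 0},
  {"x": 0.25,"y": 0.33,"z": 0,"wx": 0.001,"wy": 0.005,"wz": 0},
  {"x": 0.4,"y": 0.33,"z": 0,"wx": 0.001,"wy": 0.005,"wz": 0},
  {"x": 0.415,"y": 0.33,"z": 0.1,"wx": 0.001,"wy": 0.005,"wz": 0},
  {"x": 0.415,"y": 0.33,"z": 0.25,"wx": 0.001,"wy": 0.005,"wz": 0},
  {"x": 0.415,"y": 0.33,"z": 0.4,"wx": 0.001,"wy": 0.005,"wz": 0},
  {"x": 0.415,"y": 0.33,"z": 0.5,"wx": 0.001,"wy": 0.005,"wz": 0},
  {"x": 0.415,"y": 0.33,"z": 0.58,"wx": 0.001,"wy": 0.005,"wz": 0},
  {"x": 0.415,"y": 0.33,"z": 0.61,"wx": 0.001,"wy": 0.005,"wz": 0},
  {"x": 0.415,"y": 0.33,"z": 0.62,"wx": 0.001,"wy": 0.005,"wz": 0},
  {"x": 0.415,"y": 0.33,"z": 0.62,"wx": 0.001,"wy": 0.005,"wz": 0},
])

```text
t: 43.62
eef_pos: [0.5031, 0.0545, 0.0126]
tool_rot: [0.001, 0.993, 0.119, -0.002]
contact_force: [-0.0, 0.4, -0.0]
gripper_width: -0.002
```

Run:
```python
from h import *
state(); print(wj(monitor.get_obs()['eef_pos']))
plan((*jw(.01,-.042,.0155),13.6))
```

```text
t 43.6 pos [0.503 0.054 0.013] yawx 13.7 tilt 0.23 F [-0.009  0.398 -0.01 ] w -0.002 q [-0.035  0.544 -0.243  2.091  0.247  0.537 -1.79 ]
[ 0.007 -0.068  0.013]
-> (np.float64(0.5000892393149616), np.float64(0.08082583070342958), np.float64(0.0155), 13.6) xyz [ 0.017 -0.132 -0.015] w [0.    0.001 0.   ]
```

Emit:
jog_arm([
  {"x": 0.015,"y": 0,"z": -0.015,"wx": 0,"wy": 0.001,"wz": 0},
  {"x": 0.017,"y": -0.04,"z": -0.015,"wx": 0,"wy": 0.001,"wz": 0},
  {"x": 0.017,"y": -0.08,"z": -0.015,"wx": 0,"wy": 0.001,"wz": 0},
  {"x": 0.017,"y": -0.11,"z": -0.015,"wx": 0,"wy": 0.001,"wz": 0},
  {"x": 0.017,"y": -0.13,"z": -0.015,"wx": 0,"wy": 0.001,"wz": 0},
  {"x": 0.017,"y": -0.13,"z": -0.015,"wx": 0,"wy": 0.001,"wz": 0},
])

```text
t: 44.12
eef_pos: [0.4999, 0.0823, 0.0156]
tool_rot: [0.0, 0.993, 0.12, -0.0]
contact_force: [0.2, 0.0, -0.9]
gripper_width: 0.001
```

Emit:
jog_arm([
  {"x": 0,"y": -0.01,"z": 0,"wx": 0,"wy": 0,"wz": 0},
  {"x": 0,"y": -0.02,"z": 0,"wx": 0,"wy": 0,"wz": 0},
  {"x": 0,"y": -0.03,"z": 0,"wx": 0,"wy": 0,"wz": 0},
  {"x": 0,"y": -0.04,"z": 0,"wx": 0,"wy": 0,"wz": 0},
  {"x": 0,"y": -0.04,"z": 0,"wx": 0,"wy": 0,"wz": 0},
])

```text
t: 44.53
eef_pos: [0.499, 0.0849, 0.0157]
tool_rot: [0.003, 0.993, 0.118, -0.0]
contact_force: [2.6, -12.5, 1.3]
gripper_width: -0.001
```

Run:
```python
from h import *
state(); print(wj(monitor.get_obs()['eef_pos']))
```

```text
t 44.5 pos [0.499 0.085 0.016] yawx 13.5 tilt 0.32 F [  2.553 -12.525   1.332] w -0.001 q [-0.102  0.537 -0.238  2.092  0.248  0.54  -1.856]
[ 0.01  -0.038  0.016]
```

Emit:
jog_arm([
  {"x": 0,"y": 0.06,"z": 0,"wx": 0,"wy": 0,"wz": 0},
  {"x": 0,"y": 0.12,"z": 0,"wx": 0,"wy": 0,"wz": 0},
  {"x": 0,"y": 0.14,"z": -0.15,"wx": 0,"wy": 0,"wz": 0},
  {"x": 0,"y": 0.14,"z": -0.35,"wx": 0,"wy": 0,"wz": 0},
  {"x": 0,"y": 0.14,"z": -0.55,"wx": 0,"wy": 0,"wz": 0},
  {"x": -0.1,"y": 0.1,"z": -0.7,"wx": 0,"wy": 0,"wz": 0},
  {"x": -0.25,"y": 0,"z": -0.72,"wx": 0,"wy": 0,"wz": 0},
  {"x": -0.33,"y": -0.13,"z": -0.72,"wx": 0,"wy": 0,"wz": 0},
  {"x": -0.33,"y": -0.13,"z": -0.72,"wx": 0,"wy": 0,"wz": 0},
  {"x": -0.33,"y": -0.13,"z": -0.72,"wx": 0,"wy": 0,"wz": 0},
])

```text
t: 45.37
eef_pos: [0.428, 0.0961, 0.16]
tool_rot: [0.003, 0.993, 0.119, -0.0]
contact_force: [0.2, -0.6, 0.2]
gripper_width: 0.005
```

Run:
```python
from h import *
state(); print(wj(monitor.get_obs()['eef_pos'])); C=cal('wrist'); E=C[1]; print('cam',wj(-E[:3,:3].T@E[:3,3]))
a=cams.read_camera('wrist'); save(a,'w10f.png'); c=w2p('wrist',jw(0,0,.03))[0]; print(c)
x0,y0=int(c[0])-100,max(int(c[1])-100,0)
s=a[y0:y0+190,x0:x0+210]; print(x0,y0); save(cv2.resize(s,None,fx=3.15,fy=3.15,interpolation=cv2.INTER_CUBIC),'w10.png')
```

```text
t 45.4 pos [0.428 0.096 0.16 ] yawx 13.7 tilt 0.32 F [ 0.188 -0.63   0.177] w 0.005 q [-0.041  0.206 -0.363  2.148  0.108  0.805 -1.804]
[-0.056 -0.01   0.16 ]
cam [ 0.024 -0.01   0.303]
[299.591 140.587]
199 40
```

View pics/w10.png

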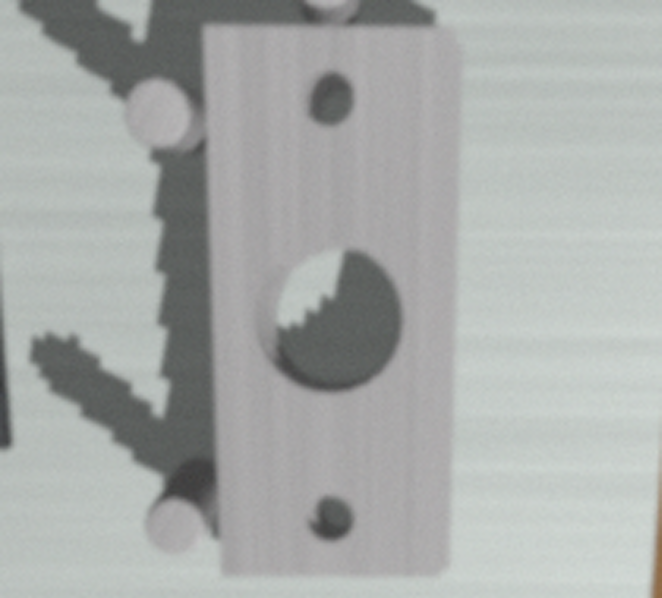

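Run:
```python
from h import *
plan((.44,.14,.32,58),(.447,.262,.30,103.5),(.4467,.2617,.1376,103.5))
```

```text
-> (0.44, 0.14, 0.32, 58) xyz [ 0.105 -0.199 -0.802] w [ 0.002  0.001 -0.247]
-> (0.447, 0.262, 0.3, 103.5) xyz [ 0.536 -0.294  0.1  ] w [ 0.     0.    -0.253]
-> (0.4467, 0.2617, 0.1376, 103.5) xyz [-0.001 -0.002  0.812] w [0. 0. 0.]
```

Emit:
jog_arm([
  {"x": 0,"y": 0,"z": -0.2,"wx": 0,"wy": 0,"wz": 0},
  {"x": 0.05,"y": -0.1,"z": -0.4,"wx": 0.002,"wy": 0.001,"wz": -0.04},
  {"x": 0.1,"y": -0.2,"z": -0.8,"wx": 0.002,"wy": 0.001,"wz": -0.247},
  {"x": 0.1,"y": -0.2,"z": -0.8,"wx": 0.002,"wy": 0.001,"wz": -0.247},
  {"x": 0.1,"y": -0.2,"z": -0.8,"wx": 0.002,"wy": 0.001,"wz": -0.247},
  {"x": 0.1,"y": -0.2,"z": -0.8,"wx": 0.002,"wy": 0.001,"wz": -0.247},
  {"x": 0.1,"y": -0.2,"z": -0.8,"wx": 0.002,"wy": 0.001,"wz": -0.247},
  {"x": 0.1,"y": -0.2,"z": -0.8,"wx": 0.002,"wy": 0.001,"wz": -0.247},
  {"x": 0.1,"y": -0.2,"z": -0.8,"wx": 0.002,"wy": 0.001,"wz": -0.247},
  {"x": 0.1,"y": -0.2,"z": -0.8,"wx": 0.002,"wy": 0.001,"wz": -0.247},
], hand=0.6)

```text
t: 46.25
eef_pos: [0.4396, 0.1392, 0.3193]
tool_rot: [-0.001, 0.875, 0.484, -0.0]
contact_force: [-0.3, 1.0, 0.6]
gripper_width: 0.799
```

Emit:
jog_arm([
  {"x": 0.1,"y": -0.05,"z": 0.1,"wx": 0,"wy": 0,"wz": -0.04},
  {"x": 0.54,"y": -0.3,"z": 0.1,"wx": 0,"wy": 0,"wz": -0.253},
  {"x": 0.54,"y": -0.3,"z": 0.1,"wx": 0,"wy": 0,"wz": -0.253},
  {"x": 0.54,"y": -0.3,"z": 0.1,"wx": 0,"wy": 0,"wz": -0.253},
  {"x": 0.54,"y": -0.3,"z": 0.1,"wx": 0,"wy": 0,"wz": -0.253},
  {"x": 0.54,"y": -0.3,"z": 0.1,"wx": 0,"wy": 0,"wz": -0.253},
  {"x": 0.54,"y": -0.3,"z": 0.1,"wx": 0,"wy": 0,"wz": -0.253},
  {"x": 0.54,"y": -0.3,"z": 0.1,"wx": 0,"wy": 0,"wz": -0.253},
  {"x": 0.54,"y": -0.3,"z": 0.1,"wx": 0,"wy": 0,"wz": -0.253},
  {"x": 0.54,"y": -0.3,"z": 0.1,"wx": 0,"wy": 0,"wz": -0.253},
])

```text
t: 47.08
eef_pos: [0.4465, 0.2622, 0.2993]
tool_rot: [-0.001, 0.621, 0.784, 0.0]
contact_force: [-0.0, -0.3, 0.6]
gripper_width: 0.801
```

Run:
```python
from h import *
state()
plan((.4467,.2617,.22,103.5),(.4467,.2617,.1376,103.5))
```

```text
t 47.1 pos [0.446 0.262 0.299] yawx 103.3 tilt 0.11 F [-0.046 -0.267  0.569] w 0.801 q [-0.124  0.208 -0.605  1.809  0.126  1.164 -0.538]
-> (0.4467, 0.2617, 0.22, 103.5) xyz [-0.004  0.001  0.396] w [-0.    -0.001 -0.001]
-> (0.4467, 0.2617, 0.1376, 103.5) xyz [0.    0.    0.412] w [0. 0. 0.]
```

Emit:
jog_arm([
  {"x": 0,"y": 0.001,"z": 0.15,"wx": 0,"wy": -0.001,"wz": -0.001},
  {"x": 0,"y": 0.001,"z": 0.3,"wx": 0,"wy": -0.001,"wz": -0.001},
  {"x": -0.003,"y": 0.001,"z": 0.45,"wx": 0,"wy": -0.001,"wz": -0.001},
  {"x": -0.003,"y": 0.001,"z": 0.58,"wx": 0,"wy": -0.001,"wz": -0.001},
  {"x": -0.003,"y": 0.001,"z": 0.68,"wx": 0,"wy": -0.001,"wz": -0.001},
  {"x": -0.003,"y": 0.001,"z": 0.76,"wx": 0,"wy": -0.001,"wz": -0.001},
  {"x": -0.003,"y": 0.001,"z": 0.81,"wx": 0,"wy": -0.001,"wz": -0.001},
  {"x": -0.003,"y": 0.001,"z": 0.82,"wx": 0,"wy": -0.001,"wz": -0.001},
  {"x": -0.003,"y": 0.001,"z": 0.82,"wx": 0,"wy": -0.001,"wz": -0.001},
  {"x": -0.003,"y": 0.001,"z": 0.82,"wx": 0,"wy": -0.001,"wz": -0.001},
])

```text
t: 47.92
eef_pos: [0.4472, 0.2624, 0.1362]
tool_rot: [0.0, 0.62, 0.785, -0.0]
contact_force: [0.6, -0.7, 0.4]
gripper_width: 0.803
```

Emit:
jog_arm([
  {"x": 0,"y": 0,"z": 0,"wx": 0,"wy": 0,"wz": 0},
  {"x": 0,"y": 0,"z": 0,"wx": 0,"wy": 0,"wz": 0},
  {"x": 0,"y": 0,"z": 0,"wx": 0,"wy": 0,"wz": 0},
  {"x": 0,"y": 0,"z": 0,"wx": 0,"wy": 0,"wz": 0},
  {"x": 0,"y": 0,"z": 0,"wx": 0,"wy": 0,"wz": 0},
  {"x": 0,"y": 0,"z": 0,"wx": 0,"wy": 0,"wz": 0},
  {"x": 0,"y": 0,"z": 0,"wx": 0,"wy": 0,"wz": 0},
  {"x": 0,"y": 0,"z": 0,"wx": 0,"wy": 0,"wz": 0},
], hand=-1, grip_force=40)

```text
t: 48.58
eef_pos: [0.4463, 0.2627, 0.1367]
tool_rot: [0.0, 0.619, 0.785, -0.001]
contact_force: [-3.3, -0.4, 7.0]
gripper_width: 0.229
```

Run:
```python
from h import *
state(); p=monitor.get_obs()['eef_pos']; r=rot()
ax=np.array([.4311,.3278,.0415]); c,s=np.cos(JA),np.sin(JA); yd=np.array([-s,c,0]); A=ax-.1*yd
d=p-A; print('r',np.hypot(d@yd,d[2]),'th',np.arctan2(d[2],d@yd))
for th in (1.1,.95,.8,.65,.5,.4,.3,.2,.1,0,-.03): print(th,(r.inv().apply(A+.1*(np.cos(th)*yd+np.sin(th)*np.array([0,0,1]))-p)/.2).round(3))
```

```text
t 48.6 pos [0.446 0.263 0.137] yawx 103.4 tilt 0.08 F [-3.322 -0.369  7.037] w 0.229 q [-0.193  0.395 -0.56   1.986  0.28   0.837 -0.674]
r 0.10084708701770743 th 1.2359714096480463
1.1 [0.061 0.002 0.031]
0.95 [0.125 0.002 0.069]
0.8 [0.183 0.002 0.117]
0.65 [0.233 0.002 0.173]
0.5 [0.273 0.002 0.236]
0.4 [0.295 0.002 0.281]
0.3 [0.312 0.002 0.328]
0.2 [0.325 0.002 0.377]
0.1 [0.332 0.002 0.426]
0 [0.335 0.002 0.476]
-0.03 [0.335 0.002 0.491]
```

Emit:
jog_arm([
  {"x": 0.061,"y": 0.002,"z": 0.031,"wx": 0,"wy": 0,"wz": 0},
  {"x": 0.125,"y": 0.002,"z": 0.069,"wx": 0,"wy": 0,"wz": 0},
  {"x": 0.183,"y": 0.002,"z": 0.117,"wx": 0,"wy": 0,"wz": 0},
  {"x": 0.233,"y": 0.002,"z": 0.173,"wx": 0,"wy": 0,"wz": 0},
  {"x": 0.273,"y": 0.002,"z": 0.236,"wx": 0,"wy": 0,"wz": 0},
  {"x": 0.295,"y": 0.002,"z": 0.281,"wx": 0,"wy": 0,"wz": 0},
  {"x": 0.312,"y": 0.002,"z": 0.328,"wx": 0,"wy": 0,"wz": 0},
  {"x": 0.325,"y": 0.002,"z": 0.377,"wx": 0,"wy": 0,"wz": 0},
  {"x": 0.332,"y": 0.002,"z": 0.426,"wx": 0,"wy": 0,"wz": 0},
  {"x": 0.335,"y": 0.002,"z": 0.476,"wx": 0,"wy": 0,"wz": 0},
  {"x": 0.335,"y": 0.002,"z": 0.48,"wx": 0,"wy": 0,"wz": 0},
  {"x": 0.335,"y": 0.002,"z": 0.48,"wx": 0,"wy": 0,"wz": 0},
])

```text
t: 49.58
eef_pos: [0.4307, 0.329, 0.0414]
tool_rot: [-0.0, 0.619, 0.785, -0.0]
contact_force: [-4.7, 0.4, 13.0]
gripper_width: 0.226
```

Run:
```python
from h import *
state(); save(cams.read_camera('wrist'),'w11.png')
```

```text
t 49.6 pos [0.431 0.329 0.041] yawx 103.5 tilt 0.02 F [-4.725  0.355 12.967] w 0.226 q [-0.382  0.57  -0.49   1.988  0.414  0.682 -0.898]
```

View pics/w11.png

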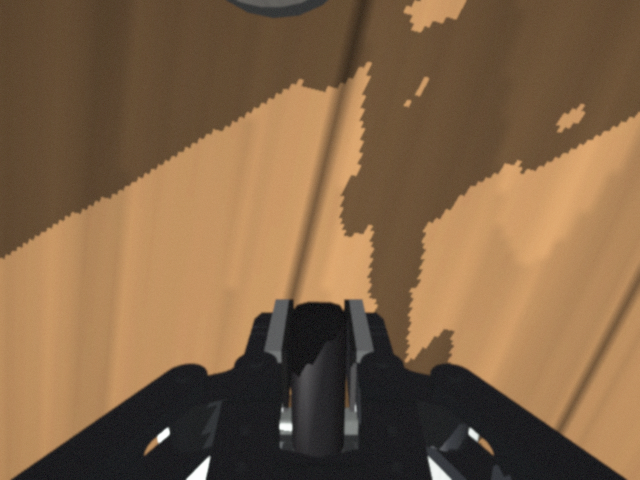

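Emit:
jog_arm([
  {"x": 0,"y": 0,"z": 0,"wx": 0,"wy": 0,"wz": 0},
  {"x": 0,"y": 0,"z": 0,"wx": 0,"wy": 0,"wz": 0},
  {"x": 0,"y": 0,"z": 0,"wx": 0,"wy": 0,"wz": 0},
  {"x": 0,"y": 0,"z": 0,"wx": 0,"wy": 0,"wz": 0},
  {"x": 0,"y": 0,"z": 0,"wx": 0,"wy": 0,"wz": 0},
  {"x": 0,"y": 0,"z": -0.1,"wx": 0,"wy": 0,"wz": 0},
  {"x": 0,"y": 0,"z": -0.3,"wx": 0,"wy": 0,"wz": 0},
  {"x": 0,"y": 0,"z": -0.6,"wx": 0,"wy": 0,"wz": 0},
  {"x": 0,"y": 0,"z": -0.9,"wx": 0,"wy": 0,"wz": 0},
  {"x": 0,"y": 0,"z": -1,"wx": 0,"wy": 0,"wz": 0},
  {"x": 0,"y": 0,"z": -1,"wx": 0,"wy": 0,"wz": 0},
], hand=0.7)

```text
t: 50.55
eef_pos: [0.4325, 0.331, 0.2475]
tool_rot: [0.001, 0.619, 0.785, 0.004]
contact_force: [0.5, 1.8, 0.2]
gripper_width: 0.853
```

Emit:
jog_arm([
  {"x": -0.1,"y": 0,"z": -0.1,"wx": 0,"wy": 0,"wz": 0},
  {"x": -0.25,"y": 0,"z": -0.15,"wx": 0,"wy": 0,"wz": 0},
  {"x": -0.4,"y": 0,"z": -0.15,"wx": 0,"wy": 0,"wz": 0},
  {"x": -0.5,"y": 0,"z": -0.15,"wx": 0,"wy": 0,"wz": 0},
  {"x": -0.5,"y": 0,"z": -0.15,"wx": 0,"wy": 0,"wz": 0},
  {"x": -0.5,"y": 0,"z": -0.15,"wx": 0,"wy": 0,"wz": 0},
])

```text
t: 51.05
eef_pos: [0.456, 0.2322, 0.277]
tool_rot: [0.001, 0.621, 0.784, 0.004]
contact_force: [0.8, 1.2, -0.3]
gripper_width: 0.856
```

Run:
```python
from h import *
state(); a=cams.read_camera('wrist'); save(a,'w12f.png'); c=w2p('wrist',jw(0,.06,.03))[0]; print(c)
x0,y0=max(int(c[0])-140,0),max(int(c[1])-130,0)
s=a[y0:y0+240,x0:x0+280]; print(x0,y0); save(cv2.resize(s,None,fx=2.5,fy=2.5,interpolation=cv2.INTER_CUBIC),'w12.png')
r=finder.place_of('wrist','handle_grip'); print([(round(q['confidence'],2),q['location'],wj(p2w('wrist',q['location'],.057)[0])) for q in r[:2]])
```

```text
t 51.0 pos [0.456 0.232 0.277] yawx 103.3 tilt 0.46 F [ 0.837  1.185 -0.303] w 0.856 q [-0.086  0.208 -0.579  1.859  0.127  1.103 -0.48 ]
[314.947 246.171]
174 116
[(0.6, [313.5, 85.4], array([-0.001,  0.211,  0.057]))]
```

View pics/w12.png

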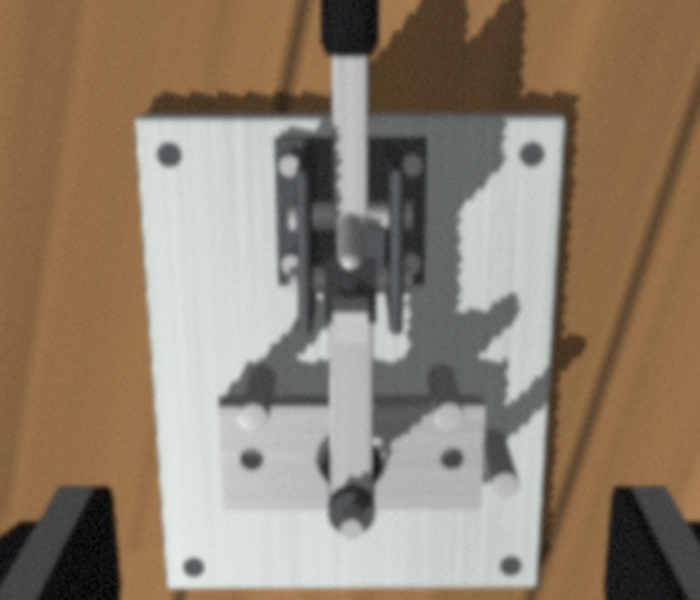

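Run:
```python
from h import *
cams.read_camera('top')
for t in ['oil_bottle','part_box','jar','bearing','handle_grip']:
    for r in finder.place_of('top',t)[:1]: print(t,round(r['confidence'],2),np.round(r['location']))
print([(np.round(r['location']),round(r['confidence'],2)) for r in finder.place_of('top','flange1')])
print(bot.hand_in()); state()
```

```text
oil_bottle 0.71 [182. 288.]
part_box 0.56 [397. 170.]
jar 0.74 [321. 174.]
bearing 0.56 [464. 310.]
[(array([424., 322.]), 0.89), (array([291., 262.]), 0.66), (array([378., 281.]), 0.6), (array([291., 258.]), 0.48)]
the job is handed in; nothing more can be done
None
the job is handed in; nothing more can be done
```

I opened the clamp, laid the three steel plates on the bench in the nest as one stack, and tapped it against all three stop pins. I then swung the handle down past its dead point, let go and backed the arm off. The job is handed in at about 51 s, well under the 210 s limit. The purple and yellow look-alikes were left alone.

**Clamp and stack:**
- After release, the finder puts the handle grip at (0, 211) mm of the jig, which is its clamped position. The wrist picture shows the handle flat and the clamp arm down on the stack.
- In the last picture from above before clamping, the stack showed no gap at either side pin or the end pin, and no double edges at the holes.
- The last +y push stopped at the same position as the first, at about 12 N.

**Bystanders:** In the top camera picture the bottle, box, jar and bearing were all within 3 pixels (roughly 9 mm) of where they started, about the finder's scatter. No grey plate was left on the bench.

**Disagreements:**
- The pin positions I measured differed by 2–3 mm between views. I seated the stack by contact force instead of by coordinates.
- One +x push gave about 23 N of upward force on the fingertips, which I can't fully explain. The picture before clamping, taken after this push, showed nothing out of place.
- The finder missed the handle grip in the final top picture; only the wrist picture and its reading confirm it.
- I had no side view of the stack, so flushness was judged only from above.

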